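Press a glued phone: slide in, one turn of the hand wheel

ROBOT

A 6-joint arm with a two-finger parallel gripper is mounted at the origin on a cart in front of the work surface, level with it; the furniture and walls round the work are solid. World frame = base frame: x ahead of the robot, y to its left, z up, the work surface at z = 0. Lengths are in m, angles in degrees, forces in N, time in s.
With the tool pointing down it reaches from about 0.325 to 0.75 m from the base axis. Payload 7.6 kg.
Tool frame: the origin (TCP) lies at the very end of the fingers, on their centre line; the grasp point (between the pads) lies manip.tcp_to_grasp behind it (manip.tcp_to_grasp is the distance from the TCP to the grasp point, in m); x points along the fingers, y is the direction in which the jaws open and shut, and the axes are right-handed (so a half turn about x gives the same grasp; the last joint's range is limited). The gripper opens to 85 mm and grips with 20 to 120 N. Pads are 22 mm wide; open, the fingers measure 114 mm over their backs; the gripper's body (76 mm by 85 mm) begins 54 mm behind the grasp point. The pads swing forward as they close: fully open they stand 13 mm farther back than shut.
Start: joints at [-79.658, 2.991, 80.254, -0, 96.75, -4.028], TCP at [0.13, -0.509, 0.231] pointing down, gripper open.
Joint ranges: [-166.34, 166.34], [-52.06, 124.39], [6.96, 135.62], [-60.46, 240.46], [14.63, 156.25], [-167.68, 167.68]. Speed limits (degrees/s): [147.25, 147.25, 172.46, 180, 180, 180].

INTERFACE

Orientations are given as [roll, pitch, yaw] about the fixed x, y, z axes, in that order (R = Rz(yaw) Ry(pitch) Rx(roll)).
In Python, from rig import manip gives the robot as it stands.
- The arm moves only by the shell command python3 -m handwheel 'ROWS' [FORCE]. ROWS is a JSON object of lists of equal length, an entry for each row: "hand": the gripper command: -1 is fully open, 1 is shut, values between are in proportion; "linear": the shift along the tool's x, y, z in m, a list of three; "rotation": the turn, a rotation vector about the tool's x, y, z in rad, a list of three. A call has exactly 8 rows; each row shifts and turns the commanded pose from where the row before left it, along the tool's axes as they then stand; what a row does not reach is not made up. A row lasts 1/12 s, in which the tool goes at most 41.7 mm and 7.16 degrees, less where a joint would pass 70% of its speed; a pose out of reach is approached as far as the arm can. A call is refused whole if a number of a shift passes 0.0417 or a number of a turn 0.125, either way. A call with a gripper value outside its range is refused whole. The fingers move at their own pace and stop on an object; FORCE is the grip in N (left out, the last holds). Time passes only in rows, so rows that do not move let the fingers close, or fill a call up. It gives the time, the measured TCP pose, the force and the opening at its end, in the units of the state.
- manip.read_state(): the state, without advancing time (a new reading comes with each control period).
- manip.capture(name): name is "scene" or "top" or "wrist"; returns (picture, depth): 384x512x3 uint8, red, green, blue; 384x512 float32, m along the optical axis (not along the pixel's ray), 0 where there is no reading.
- manip.calibration(name): a dict with "vertical_fov" (degrees; the focal length in pixels is half the picture's height over the tangent of half this angle, whatever the lens; pixels are square), "cx", "cy" (the principal point, pixels), "k1" (the pictures are not rectified: a ray, as slopes to the right and down, at radius r is drawn at 1 + k1 r^2 times it, then the intrinsics apply), "cam_to_world" (4x4, takes a point from camera to world coordinates). Camera axes: x right, y up, looking along -z (the intrinsics and any distortion apply to the point x, -y, -z); pixel columns grow to the right and rows downward; lengths in m; the calibration is good to about 2 mm. A picture is of the moment at which its call begins: read the wrist's pose just before it. calibration takes no time and is no camera call; for the wrist camera it gives the pose at the moment of the call.
- manip.hand_in(): hands the job in, once; it reports no verdict.
Trained networks look in the newest picture that a camera, given by its name, has taken for a name from the list of things; names that differ only in an ending like _2 or _b are one class to them, and where a whole thing is asked for, a point or a joint stands for the part that bears it (a point fixed in the world has none). Each returns a list of dicts, best first, with "p" (0 to 1); they miss things now and then, are a little off and sometimes report something else, mostly with a low value. They report only what shows in the picture. A call takes as long as a camera call. They do not tell look-alikes from the thing itself.
- manip.find_in(camera, name): "box" ([left, top, width, height] in pixels, round what is visible of it).
- manip.masks_of(camera, name): "region" (384x512 bool, what is visible of it) and "box" ([left, top, width, height] in pixels, round what is visible of it).
The state is a dict: "clock": time; "joints": joint angles; "qvel": joint speeds; "joint_torque": joint torques, N m; "tool_pos": TCP position; "tool_rot": TCP orientation; "wrist_force": force on the tool from outside, world axes, zero at the start; "moment": the same for the moment, N m; "finger_gap": finger opening in m.
Only numpy, scipy, OpenCV 4.12 (cv2) and the standard library are available. Lean on these libraries where they do the work, as an engineer would, in place of code of your own. Each camera call takes 0.05 s, during which the arm holds its last target.

TASK

The phone in the little press has just been glued. With the fingertips only, push the press's slide fully home by its upright front plate so that the phone sits under the pad; then push the hand wheel round by its upright handle through exactly one full turn clockwise seen from above, so that the handle ends where it began and the sprung pad presses on the phone (less leaves the joint open, more cracks the screen). Do not grip, force or lift anything, and leave the other things on the bench where they are.

Things in the scene. Friction and masses are not known exactly. Their poses are not given: they have to be found in the camera images.
- press: small screw press with a grey cast base (230 x 130 x 20 mm), two 16 mm steel columns and a grey crosshead (46 x 134 mm, top at z 142 mm) that carries a three-spoke steel hand wheel; it is fixed to the bench. Origin on the bench straight below the wheel's axis; its x axis points from the slide's open front towards the back stop (the direction in which the slide is pushed home), z up. All the sizes below are in this frame
- slide: flat aluminium slide that carries the phone in its nest; origin on the bench plane below the middle of the nest: 80 mm in front (-x) of the press's origin when pulled fully out, as at the start, and on it when home against the stop. It slides along the press's +x with about 2 N of friction and stays where it is left
- push_plate (a point): centre of the outer face of the slide's upright front plate (66 mm wide across y, 6 mm thick, from z 21 to 67 mm), on the press's centre line at z 50 mm; its outer face looks to the press's -x. It is 232 mm from the wheel's axis when out and 152 mm when home
- wheel (a joint): angle of the hand wheel in rad, growing clockwise seen from above; it starts somewhere between -0.3 and 0.3 and a full turn is 2 pi more. About 0.13 N m of friction (some 2.5 N at the handle): it turns without play and stays where it is left. One turn lowers the platen by 8 mm; the wheel itself keeps its height
- wheel_axis (a point): fixed point on the wheel's vertical axis at the height of its rim's middle (z 163 mm). The rim is 129 mm across and 13 mm thick (top at z 170 mm); hub 30 mm across, with the end of the screw standing to z 181 mm
- handle (a point): middle of the black upright handle on the wheel's rim, 58 mm from the axis: a revolving round handle 21 mm thick (23 mm at its belly) and 54 mm tall, from z 172 to 226 mm; the point is on the handle's axis at z 199 mm
- grip: the same black handle as a body; origin at the middle of its underside, z 172 mm. It spins freely on its pin
- pad: the rubber-faced pad (74 x 42 mm) on springs under the press's platen; at the start its underside is about 3 mm above the level of the phone's top. Origin on the bench plane below the wheel's axis
- phone: dark key phone, 108 x 46 x 16 mm, lying face up and lengthwise in the slide's nest (walls 8 mm high, 1.5 mm of room all round); origin at the middle of its underside, 29 mm above the bench
- glue_bottle: bystander: slim white glue bottle with a blue tip, 25 mm across, 101 mm tall, origin under its middle
- tweezers: bystander: black tweezers, 120 mm long, origin under the middle
- jar: bystander: brown jar with a pale lid, 40 mm across, 48 mm tall, origin under the middle
- open_phone: bystander: opened handset, 104 x 47 x 8 mm, origin under the middle
- wick: bystander: small flat white spool, 42 mm across, 8 mm tall, origin under the middle
- driver: bystander: thin screwdriver with a yellow handle, 198 mm long, origin under the middle
- spool: bystander: small spool with green flanges, 34 mm across, 26 mm tall, origin under the middle
Not all that is in view belongs to the job. Of the things like the phone, leave any that is green or turquoise; of the rest the larger one is meant.

How it is judged:
By the outcome, as a careful person would: the job done as asked, in the order asked, and still so for the second after the job is handed in, with the robot touching nothing.
It also fails if it takes over 67 s, if anything falls off the work surface, if the arm or the gripper's body presses on something with over 40 N, if the wrist force passes 120 N, or if a joint passes its speed limit or range.

## Working session

There is one attempt and no reset: what is moved stays moved. The work goes in short steps, Python scripts to look and compute and a shell command to move; the robot and the scene stay as the last step left them, time stands still between calls to the robot, and variables do not carry over. Pictures are saved under pics/ and viewed, and the job is handed in when it is done.

```bash
ls; mkdir -p pics; python3 - <<'E'
from rig import manip
import cv2
print(manip.read_state(), manip.tcp_to_grasp)
for n in ("scene","top"):
    p,d=manip.capture(n); cv2.imwrite(f"pics/{n}0.png",p[:,:,::-1]); 
    print(n,manip.calibration(n))
    for k in ("press","handle","push_plate","phone","slide"):
        print(k,[(round(r["p"],2),r["box"]) for r in manip.find_in(n,k)][:4])
E
```

```text
pics
{'clock': 0.0, 'joints': array([-7.96593411e+01,  3.02636154e+00,  8.03123726e+01, -8.63844584e-04,
        9.67478190e+01, -4.02743088e+00]), 'qvel': array([ 2.50796505e-05, -9.91868025e-02, -7.62212183e-02,  8.11497858e-02,
       -3.74557628e-02, -9.21669744e-02]), 'joint_torque': array([ 4.50601810e-04, -3.81661427e+01, -3.60187805e+01, -4.51291919e-05,
        6.15926474e-03,  5.54064016e-06]), 'tool_pos': array([ 0.13024924, -0.50828817,  0.23048595]), 'tool_rot': array([-93.45946836,  89.91344262, 100.9085206 ]), 'wrist_force': array([0.56237502, 0.67702955, 0.47732526]), 'moment': array([-0.01937447, -0.02498506,  0.03269826]), 'finger_gap': 0.08533659235606172} 0.0187
scene {'vertical_fov': 47.36144335672057, 'cx': 261.11980354632345, 'cy': 191.90464068183073, 'k1': 0.05640534603228763, 'cam_to_world': array([[-6.46751543e-01,  5.56558330e-01, -5.21493305e-01,
        -1.19472308e-01],
       [-7.62700337e-01, -4.71232160e-01,  4.42976801e-01,
         5.32102318e-01],
       [ 7.98011654e-04,  6.84239050e-01,  7.29257353e-01,
         1.08850989e+00],
       [ 0.000000
[... 478 characters left out ...]
ertical_fov': 45.15593240831243, 'cx': 251.2826003580677, 'cy': 185.25620910016582, 'k1': -0.08164822458739866, 'cam_to_world': array([[-0.01460635,  0.97654508, -0.21481702,  0.26176638],
       [-0.99989081, -0.01378396,  0.00532588, -0.06380646],
       [ 0.00223993,  0.21487136,  0.97663979,  1.46207   ],
       [ 0.        ,  0.        ,  0.        ,  1.        ]])}
press [(0.68, [190.2, 133.9, 101.1, 78.4])]
handle [(0.4, [265.4, 169.9, 5.8, 5.9])]
push_plate [(0.95, [189.3, 176.2, 40.6, 33.6])]
phone [(0.95, [359.6, 230.8, 27.8, 35.8]), (0.86, [218.0, 170.8, 34.8, 21.0]), (0.79, [216.0, 233.4, 19.3, 14.8]), (0.78, [178.9, 230.6, 26.4, 16.5])]
slide [(0.62, [191.9, 173.2, 67.0, 39.4])]
```

```bash
python3 - <<'E'
import cv2
a=cv2.imread("pics/scene0.png"); b=cv2.imread("pics/top0.png")
cv2.imwrite("pics/sceneA.png",cv2.resize(a[110:320,130:410],None,fx=2.8,fy=2.8,interpolation=2))
cv2.imwrite("pics/topA.png",cv2.resize(b[100:290,140:420],None,fx=2.8,fy=2.8,interpolation=2))
E
```

```text
(no output)
```

View pics/sceneA.png

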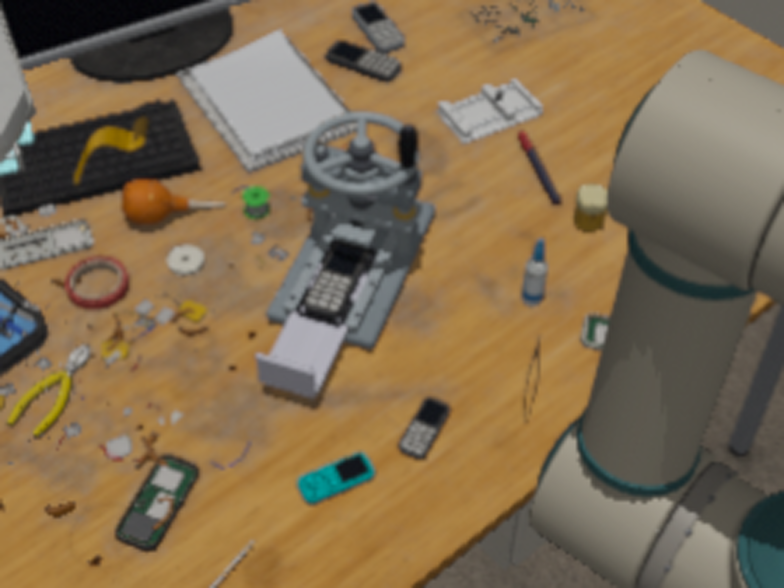

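View pics/topA.png

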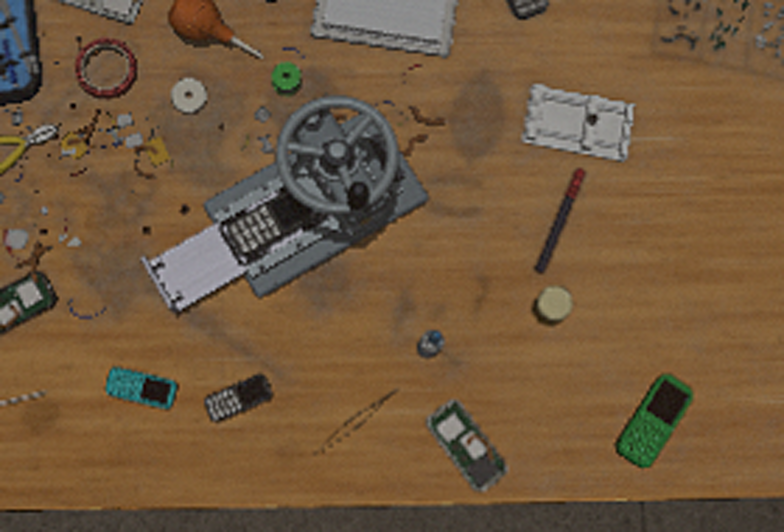

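View pics/top0.png

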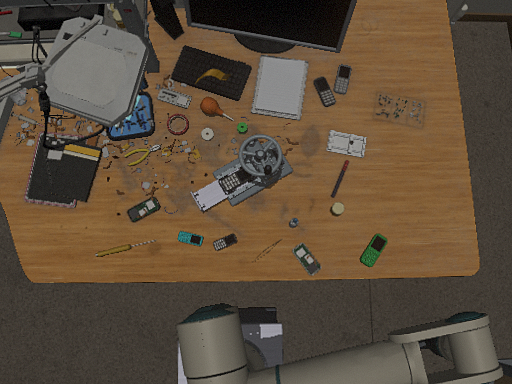

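```bash
cat > h.py <<'E'
from rig import manip
import numpy as np, cv2
def cloud(n):
    p,d=manip.capture(n); c=manip.calibration(n)
    return p,d,c,deproj(p,d,c)
def K(c):
    f=192/np.tan(np.radians(c["vertical_fov"]/2)); return f
def deproj(p,d,c):
    f=K(c); v,u=np.mgrid[0:384,0:512]
    x=(u-c["cx"])/f; y=(v-c["cy"])/f; x0,y0=x.copy(),y.copy()
    for _ in range(20):
        s=1+c["k1"]*(x*x+y*y); x=x0/s; y=y0/s
    P=np.stack([x*d,-y*d,-d,np.ones_like(d)],-1)@c["cam_to_world"].T
    P=P[...,:3]; P[d==0]=np.nan; return P
def proj(X,c):
    X=np.atleast_2d(X); Q=np.c_[X,np.ones(len(X))]@np.linalg.inv(c["cam_to_world"]).T
    x=Q[:,0]/-Q[:,2]; y=-Q[:,1]/-Q[:,2]; s=1+c["k1"]*(x*x+y*y); f=K(c)
    return np.c_[x*s*f+c["cx"],y*s*f+c["cy"]]
E
python3 - <<'E'
from h import *
from scipy.optimize import least_squares
for n in("top","scene"):
    p,d,c,P=cloud(n); np.savez(f"{n}0.npz",p=p,d=d,P=P)
    Q=P.reshape(-1,3)
    b=[r for r in manip.find_in(n,"press")][0]["box"]; l,t,w,h=map(int,b)
    R=P[t-8:t+h+8,l-8:l+w+8].reshape(-1,3); R=R[~np.isnan(R[:,0])]
    print(n,R.min(0),R.max(0))
    print("hist",np.histogram(R[:,2],bins=np.arange(-.01,.24,.01)))
    rim=R[(R[:,2]>.157)&(R[:,2]<.176)]
    f=lambda q:np.hypot(rim[:,0]-q[0],rim[:,1]-q[1])-.058
    s=least_squares(f,[*np.median(rim[:,:2],0)],loss="soft_l1",f_scale=.004)
    print("axis",s.x,len(rim), np.median(abs(s.fun)), "z",np.median(rim[:,2]))
    hd=R[R[:,2]>.185]; print("handle",len(hd),np.median(hd,0),hd.max(0),hd.min(0))
    hc=hd[:,:2]-s.x; print(np.hypot(*np.median(hc,0)))
E
```

```text
top [ 0.42798509 -0.24401534 -0.00847181] [ 0.50472377 -0.16684993  0.10534815]
hist (array([210, 288,   7,   5,   3,   5,   8,  27,   4,   7,   5,   4,   0,
         0,   0,   0,   0,   0,   0,   0,   0,   0,   0,   0]), array([-0.01,  0.  ,  0.01,  0.02,  0.03,  0.04,  0.05,  0.06,  0.07,
        0.08,  0.09,  0.1 ,  0.11,  0.12,  0.13,  0.14,  0.15,  0.16,
        0.17,  0.18,  0.19,  0.2 ,  0.21,  0.22,  0.23]))
  return _methods._mean(a, axis=axis, dtype=dtype,
  ret = um.true_divide(
Traceback (most recent call last):
ValueError: Initial guess is outside of provided bounds
```

```bash
python3 - <<'E'
from h import *
from scipy.optimize import least_squares
for n,(l,t,w,h) in(("top",(190,125,105,90)),("scene",(215,145,75,110))):
    p,d,c,P=cloud(n); np.savez(f"{n}0.npz",p=p,d=d,P=P)
    R=P[t:t+h,l:l+w].reshape(-1,3); R=R[~np.isnan(R[:,0])]
    print(n,R.min(0),R.max(0))
    rim=R[(R[:,2]>.159)&(R[:,2]<.174)]
    f=lambda q:np.hypot(rim[:,0]-q[0],rim[:,1]-q[1])-.058
    s=least_squares(f,[*np.median(rim[:,:2],0)],loss="soft_l1",f_scale=.004)
    print("axis",s.x,len(rim), np.median(abs(s.fun)), "z",np.median(rim[:,2]))
    hd=R[R[:,2]>.19]; print("handle",len(hd),np.median(hd,0),hd.max(0),hd.min(0))
    hc=hd[:,:2]-s.x; print(np.hypot(*np.median(hc,0)))
    ba=R[(R[:,2]>.014)&(R[:,2]<.024)]
    r=cv2.minAreaRect(ba[:,:2].astype(np.float32)*1000); print("base",len(ba),r)
    sl=R[(R[:,2]>.055)&(R[:,2]<.075)]; 
    print("plate",len(sl),np.c_[sl][::max(1,len(sl)//12)].round(3))
E
```

```text
top [ 0.48662739 -0.21782063 -0.01008501] [0.79428852 0.13047583 0.23241241]
axis [ 0.63609188 -0.09839604] 670 0.004138036940646135 z 0.16843140336415696
handle 62 [ 0.57865921 -0.11729624  0.22129417] [ 0.5916127  -0.10675088  0.23241241] [ 0.57158931 -0.12642593  0.19095196]
0.060462626976772446
base 729 ((647.31201171875, -43.507293701171875), (267.1669006347656, 314.68695068359375), 7.070362091064453)
plate 110 [[ 0.663 -0.129  0.062]
 [ 0.643 -0.138  0.063]
 [ 0.638 -0.062  0.064]
 [ 0.634 -0.068  0.064]
 [ 0.63  -0.078  0.066]
 [ 0.624 -0.068  0.065]
 [ 0.621 -0.084  0.065]
 [ 0.55   0.115  0.068]
 [ 0.541  0.112  0.064]
 [ 0.528  0.106  0.064]
 [ 0.516  0.1    0.064]
 [ 0.506  0.09   0.065]
 [ 0.496  0.084  0.067]]
scene [ 0.40176613 -0.36623975 -0.00596638] [0.933359   0.14202716 0.23348512]
axis [ 0.63394451 -0.09984073] 485 0.004022873918210372 z 0.1691771730425894
handle 83 [ 0.57568045 -0.11437479  0.21299513] [ 0.59091805 -0.1074616   0.23348512] [ 0.56948647 -0.12783004  0.19002575]
0.06004947053618551
base 890 ((672.8072509765625, -83.78515625), (273.40264892578125, 485.70391845703125), 47.22669982910156)
plate 229 [[ 0.679 -0.064  0.061]
 [ 0.638 -0.081  0.064]
 [ 0.616 -0.097  0.066]
 [ 0.638 -0.06   0.064]
 [ 0.63  -0.062  0.064]
 [ 0.626 -0.059  0.065]
 [ 0.615 -0.066  0.065]
 [ 0.598 -0.077  0.062]
 [ 0.533  0.104  0.067]
 [ 0.537  0.109  0.057]
 [ 0.522  0.099  0.059]
 [ 0.502  0.088  0.066]
 [ 0.494  0.084  0.056]]
```

```bash
cat >> h.py <<'E'
from scipy.spatial.transform import Rotation as Ro
def pose(s=None):
    s=s or manip.read_state()
    return np.array(s["tool_pos"]),Ro.from_euler("xyz",s["tool_rot"],degrees=True)
AX=np.array([.635,-.099]); PD=np.radians(-60.4); D=np.array([np.cos(PD),np.sin(PD)])
def ang(v): return np.degrees(np.arctan2(v[1],v[0]))
def show():
    s=manip.read_state(); p,R=pose(s); m=R.as_matrix()
    print("t",round(s["clock"],2),"p",p.round(4),"xz",m[2,0].round(4),"yang",ang(m[:,1]).round(1),"zang",ang(m[:,2]).round(1),"F",s["wrist_force"].round(1),"gap",round(s["finger_gap"],3),"J",s["joints"].round(1))
E
python3 - <<'E'
from h import *
show(); c=AX-.232*D; print("plate",c)
for n in("top","scene"):
    z=np.load(n+"0.npz"); P=z["P"].reshape(-1,3)
    P=P[~np.isnan(P[:,0])]; q=P.copy(); r=P[:,:2]-AX
    u=r@D; v=r@np.array([-D[1],D[0]])
    # plate top / face
    m=(u<-.21)&(u>-.26)&(abs(v)<.06)&(P[:,2]>.045)&(P[:,2]<.08)
    k=np.polyfit(v[m],u[m],1); print(n,m.sum(),"u",u[m].min(),u[m].max(),"v",v[m].min(),v[m].max(),"tilt",np.degrees(k[0]),k[1])
    m=(abs(u)<.125)&(abs(v)<.08)&(abs(P[:,2]-.02)<.004); print("base u",np.percentile(u[m],[1,99]),"v",np.percentile(v[m],[1,99]))
    m=(abs(u)<.1)&(abs(v)<.1)&(P[:,2]>.195); h=r[m]; print("handle ctr",(h.max(0)+h.min(0))/2,ang((h.max(0)+h.min(0))/2))
E
```

```text
t 0.8 p [ 0.1303 -0.5086  0.2313] xz -1.0 yang -75.6 zang -165.6 F [ 0.1  0.1 -0. ] gap 0.085 J [-79.7   3.   80.3   0.   96.8  -4. ]
plate [0.52040549 0.10272282]
top 61 u -0.2314936039834547 -0.21323721226983944 v -0.031574312060501306 0.03374334723266081 tilt -0.04722001504290833 -0.2261603587284168
base u [-0.12349754  0.0884021 ] v [-0.06237257  0.06568035]
handle ctr [-0.053399   -0.01758841] -161.76930127104842
scene 135 u -0.23310474501250028 -0.21426341680971167 v -0.0330341244024443 0.03183311081014373 tilt -0.3322053023163674 -0.2286299132840857
base u [-0.12339209  0.08536941] v [-0.06543667  0.06296049]
handle ctr [-0.05479774 -0.01864582] -161.2082920360826
```

```bash
cat >> h.py <<'E'
import json
def wrap(a): return (a+180)%360-180
def plan(tg,hand=1,start=None):
    """tg: list of (x,y,z,yang deg) for every row; prints rounded rows, 8 per call"""
    if start is None:
        p,R=pose(); a=ang(R.as_matrix()[:,1])
    else: p,a=np.array(start[:3],float),start[3]
    L=[];T=[]
    for x,y,z,b in tg:
        c,s=np.cos(np.radians(a)),np.sin(np.radians(a))
        ey=np.array([c,s,0]); ez=np.array([s,-c,0]); ex=np.array([0,0,-1.])
        d=np.array([x,y,z])-p
        l=[round(float(d@e),4) for e in(ex,ey,ez)]
        l=[round(q,3) for q in l]
        t=round(float(-np.radians(wrap(b-a))),2)
        if max(map(abs,l))>.0417 or abs(t)>.125: print("LIMIT",l,t)
        p=p+l[0]*ex+l[1]*ey+l[2]*ez; a=a-np.degrees(t)
        L.append(l);T.append([t,0,0])
    for i in range(0,len(L),8):
        n=min(8,len(L)-i)
        print(json.dumps({"hand":[hand]*8,"linear":L[i:i+n]+[[0,0,0]]*(8-n),"rotation":T[i:i+n]+[[0,0,0]]*(8-n)}).replace(" ",""))
    print("end",p.round(4),round(a,1))
def line(a,b,n): 
    a=np.array(a,float);b=np.array(b,float); return [a+(b-a)*i/n for i in range(1,n+1)]
E
python3 - <<'E'
from h import *
p,R=pose(); a=ang(R.as_matrix()[:,1])
st=[*p,a]; en=[*(AX-.275*D),.2,29.6]
print(en)
plan(line(st,en,24))
E
```

```text
[np.float64(0.4991659866893364), np.float64(0.14011110561393525), 0.2, 29.6]
{"hand":[1,1,1,1,1,1,1,1],"linear":[[0.001,-0.022,-0.022],[0.002,-0.021,-0.023],[0.001,-0.019,-0.025],[0.001,-0.017,-0.026],[0.002,-0.015,-0.027],[0.001,-0.012,-0.028],[0.001,-0.011,-0.03],[0.001,-0.008,-0.03]],"rotation":[[-0.08,0,0],[-0.07,0,0],[-0.08,0,0],[-0.08,0,0],[-0.07,0,0],[-0.08,0,0],[-0.08,0,0],[-0.07,0,0]]}
{"hand":[1,1,1,1,1,1,1,1],"linear":[[0.002,-0.006,-0.03],[0.001,-0.003,-0.031],[0.001,-0.001,-0.031],[0.002,0.001,-0.031],[0.001,0.004,-0.031],[0.001,0.005,-0.031],[0.002,0.009,-0.03],[0.001,0.01,-0.029]],"rotation":[[-0.08,0,0],[-0.08,0,0],[-0.07,0,0],[-0.08,0,0],[-0.07,0,0],[-0.08,0,0],[-0.08,0,0],[-0.07,0,0]]}
{"hand":[1,1,1,1,1,1,1,1],"linear":[[0.001,0.013,-0.028],[0.002,0.015,-0.028],[0.001,0.017,-0.026],[0.001,0.018,-0.025],[0.001,0.021,-0.023],[0.002,0.022,-0.021],[0.001,0.024,-0.02],[0.001,0.026,-0.018]],"rotation":[[-0.08,0,0],[-0.08,0,0],[-0.07,0,0],[-0.08,0,0],[-0.08,0,0],[-0.07,0,0],[-0.08,0,0],[-0.08,0,0]]}
end [0.4995 0.1401 0.2003] 29.8
```

```bash
python3 -m handwheel '{"hand":[1,1,1,1,1,1,1,1],"linear":[[0.001,-0.022,-0.022],[0.002,-0.021,-0.023],[0.001,-0.019,-0.025],[0.001,-0.017,-0.026],[0.002,-0.015,-0.027],[0.001,-0.012,-0.028],[0.001,-0.011,-0.03],[0.001,-0.008,-0.03]],"rotation":[[-0.08,0,0],[-0.07,0,0],[-0.08,0,0],[-0.08,0,0],[-0.07,0,0],[-0.08,0,0],[-0.08,0,0],[-0.07,0,0]]}'; python3 -c "from h import *; show()"
```

```text
clock: 1.47
tool_pos: [0.2537, -0.2906, 0.2214]
tool_rot: [81.3, 90.0, -49.2]
wrist_force: [0.2, -1.0, -0.2]
finger_gap: -0.0
t 1.47 p [ 0.2537 -0.2906  0.2214] xz -1.0 yang -40.5 zang -130.5 F [ 0.2 -1.  -0.2] gap -0.0 J [-54.4 -20.3 102.2   0.   98.  -13.9]
```

```bash
python3 -m handwheel '{"hand":[1,1,1,1,1,1,1,1],"linear":[[0.002,-0.006,-0.03],[0.001,-0.003,-0.031],[0.001,-0.001,-0.031],[0.002,0.001,-0.031],[0.001,0.004,-0.031],[0.001,0.005,-0.031],[0.002,0.009,-0.03],[0.001,0.01,-0.029]],"rotation":[[-0.08,0,0],[-0.08,0,0],[-0.07,0,0],[-0.08,0,0],[-0.07,0,0],[-0.08,0,0],[-0.08,0,0],[-0.07,0,0]]}' && python3 -m handwheel '{"hand":[1,1,1,1,1,1,1,1],"linear":[[0.001,0.013,-0.028],[0.002,0.015,-0.028],[0.001,0.017,-0.026],[0.001,0.018,-0.025],[0.001,0.021,-0.023],[0.002,0.022,-0.021],[0.001,0.024,-0.02],[0.001,0.026,-0.018]],"rotation":[[-0.08,0,0],[-0.08,0,0],[-0.07,0,0],[-0.08,0,0],[-0.08,0,0],[-0.07,0,0],[-0.08,0,0],[-0.08,0,0]]}'; python3 - <<'E'
from h import *
show()
p,R=pose(); a=ang(R.as_matrix()[:,1])
en=[*(AX-.27*D),.04,29.6]
plan(line([*p,a],en,8))
E
```

```text
clock: 2.13
tool_pos: [0.3767, -0.0746, 0.2104]
tool_rot: [71.5, 90.0, -24.0]
wrist_force: [-0.4, -0.2, -0.2]
finger_gap: -0.0001
clock: 2.8
tool_pos: [0.5, 0.1416, 0.2002]
tool_rot: [33.8, 90.0, -26.2]
wrist_force: [0.2, -0.4, 0.2]
finger_gap: 0.0002
t 2.8 p [0.5    0.1416 0.2002] xz -1.0 yang 30.0 zang -60.0 F [ 0.2 -0.4  0.2] gap 0.0 J [ 11.7   2.8  84.   -0.   93.2 -18.3]
{"hand":[1,1,1,1,1,1,1,1],"linear":[[0.02,-0.0,0.001],[0.02,-0.0,0.001],[0.02,-0.001,0.0],[0.02,0.0,0.001],[0.02,0.0,0.001],[0.02,-0.0,0.0],[0.02,-0.0,0.001],[0.02,-0.001,0.001]],"rotation":[[0.0,0,0],[0.0,0,0],[0.0,0,0],[0.0,0,0],[0.0,0,0],[0.01,0,0],[-0.0,0,0],[-0.0,0,0]]}
end [0.5013 0.1354 0.0402] 29.5
```

```bash
python3 -m handwheel '{"hand":[1,1,1,1,1,1,1,1],"linear":[[0.02,0,0.001],[0.02,0,0.001],[0.02,-0.001,0],[0.02,0,0],[0.02,0,0],[0.02,0,0],[0.02,0,0],[0.02,-0.001,0]],"rotation":[[0,0,0],[0,0,0],[0,0,0],[0,0,0],[0,0,0],[0.01,0,0],[0,0,0],[0,0,0]]}'; python3 - <<'E'
from h import *
show()
p,R=pose(); print((p[:2]-AX)@D,(p[:2]-AX)@[-D[1],D[0]])
p,d=manip.capture("scene"); cv2.imwrite("pics/s1.png",cv2.resize(p[110:290,170:410],None,fx=3,fy=3,interpolation=2)[:,:,::-1])
E
```

```text
clock: 3.47
tool_pos: [0.4989, 0.1374, 0.0394]
tool_rot: [63.6, 90.0, 2.8]
wrist_force: [0.6, -0.1, -0.2]
finger_gap: 0.0
t 3.47 p [0.4989 0.1374 0.0394] xz -1.0 yang 29.2 zang -60.8 F [ 0.6 -0.1 -0.2] gap 0.0 J [ 11.3  10.7  94.6  -0.   74.7 -17.9]
-0.2727566354586736 -0.0016330378866206447
```

View pics/s1.png

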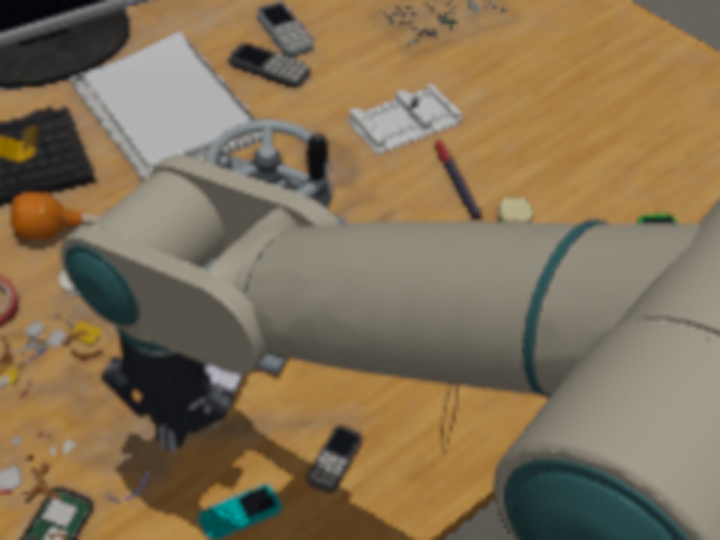

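```bash
python3 -m handwheel '{"hand":[1,1,1,1,1,1,1,1],"linear":[[0,0,0.005],[0,0,0.005],[0,0,0.005],[0,0,0.005],[0,0,0.004],[0,0,0.004],[0,0,0.004],[0,0,0.004]],"rotation":[[0,0,0],[0,0,0],[0,0,0],[0,0,0],[0,0,0],[0,0,0],[0,0,0],[0,0,0]]}'; python3 - <<'E'
from h import *
show()
p,R=pose(); print((p[:2]-AX)@D,(p[:2]-AX)@[-D[1],D[0]])
E
```

```text
clock: 4.18
tool_pos: [0.5167, 0.1059, 0.0407]
tool_rot: [119.2, 90.0, 58.4]
wrist_force: [-1.1, 2.2, 2.4]
finger_gap: 0.0
t 4.18 p [0.5167 0.1059 0.0407] xz -1.0 yang 29.2 zang -60.8 F [-1.1  2.2  2.4] gap 0.0 J [  7.5  12.1  92.8   0.   75.  -21.7]
-0.23657618147913878 -0.0016915389219979162
```

```bash
python3 -m handwheel '{"hand":[1,1,1,1,1,1,1,1],"linear":[[0,0,0.006],[0,0,0.006],[0,0,0.006],[0,0,0.006],[0,0,0.006],[0,0,0.006],[0,0,0.006],[0,0,0.006]],"rotation":[[0,0,0],[0,0,0],[0,0,0],[0,0,0],[0,0,0],[0,0,0],[0,0,0],[0,0,0]]}'; python3 -m handwheel '{"hand":[1,1,1,1,1,1,1,1],"linear":[[0,0,0.004],[0,0,0.003],[0,0,0.003],[0,0,0.002],[0,0,0.002],[0,0,0.002],[0,0,0.001],[0,0,0]],"rotation":[[0,0,0],[0,0,0],[0,0,0],[0,0,0],[0,0,0],[0,0,0],[0,0,0],[0,0,0]]}'; python3 - <<'E'
from h import *
show()
p,R=pose(); print((p[:2]-AX)@D,(p[:2]-AX)@[-D[1],D[0]])
E
```

```text
clock: 4.85
tool_pos: [0.5401, 0.0635, 0.0402]
tool_rot: [-85.7, 90.0, -146.5]
wrist_force: [-0.4, 2.7, 0.9]
finger_gap: 0.0
clock: 5.52
tool_pos: [0.5481, 0.0489, 0.0402]
tool_rot: [-54.1, 90.0, -114.9]
wrist_force: [-0.2, 0.8, 0.4]
finger_gap: -0.0001
t 5.52 p [0.5481 0.0489 0.0402] xz -1.0 yang 29.2 zang -60.8 F [-0.2  0.8  0.4] gap -0.0 J [  1.3  15.6  88.8  -0.   75.7 -27.9]
-0.1715161197297533 -0.0025535044164655112
```

Near home; now slow steps until the force rises at the stop.

```bash
python3 -m handwheel '{"hand":[1,1,1,1,1,1,1,1],"linear":[[0,0,0.001],[0,0,0.001],[0,0,0.001],[0,0,0.001],[0,0,0.001],[0,0,0.001],[0,0,0.001],[0,0,0]],"rotation":[[0,0,0],[0,0,0],[0,0,0],[0,0,0],[0,0,0],[0,0,0],[0,0,0],[0,0,0]]}'; python3 - <<'E'
from h import *
show()
p,R=pose(); print((p[:2]-AX)@D,(p[:2]-AX)@[-D[1],D[0]])
E
```

```text
clock: 6.18
tool_pos: [0.5515, 0.0428, 0.0402]
tool_rot: [-47.8, 90.0, -108.6]
wrist_force: [-0.2, 0.9, -1.4]
finger_gap: 0.0001
t 6.18 p [0.5515 0.0428 0.0402] xz -1.0 yang 29.2 zang -60.8 F [-0.2  0.9 -1.4] gap 0.0 J [  0.6  16.   88.2  -0.   75.8 -28.6]
-0.16453253236974033 -0.0025345226465855156
```

```bash
python3 -m handwheel '{"hand":[1,1,1,1,1,1,1,1],"linear":[[0,0,0.001],[0,0,0],[0,0,0.001],[0,0,0],[0,0,0.001],[0,0,0],[0,0,0],[0,0,0]],"rotation":[[0,0,0],[0,0,0],[0,0,0],[0,0,0],[0,0,0],[0,0,0],[0,0,0],[0,0,0]]}'; python3 - <<'E'
from h import *
show()
p,R=pose(); print((p[:2]-AX)@D,(p[:2]-AX)@[-D[1],D[0]])
E
```

```text
clock: 6.85
tool_pos: [0.553, 0.0403, 0.0402]
tool_rot: [-24.4, 90.0, -85.1]
wrist_force: [-0.3, 1.6, -0.9]
finger_gap: 0.0
t 6.85 p [0.553  0.0403 0.0402] xz -1.0 yang 29.2 zang -60.8 F [-0.3  1.6 -0.9] gap 0.0 J [  0.4  16.2  88.   -0.   75.8 -28.8]
-0.16166812865497301 -0.0025128166579643707
```

```bash
python3 -m handwheel '{"hand":[1,1,1,1,1,1,1,1],"linear":[[0,0,0.001],[0,0,0],[0,0,0.001],[0,0,0],[0,0,0],[0,0,0],[0,0,0],[0,0,0]],"rotation":[[0,0,0],[0,0,0],[0,0,0],[0,0,0],[0,0,0],[0,0,0],[0,0,0],[0,0,0]]}'; python3 - <<'E'
from h import *
show()
p,R=pose(); print((p[:2]-AX)@D,(p[:2]-AX)@[-D[1],D[0]])
p,d=manip.capture("top"); c=manip.calibration("top");P=deproj(p,d,c).reshape(-1,3)
r=P[:,:2]-AX;u=r@D;v=r@np.array([-D[1],D[0]])
m=(abs(P[:,2]-.062)<.012)&(abs(v)<.036)&(u<-.14)&(u>-.2); print(m.sum(),u[m].min() if m.any() else 0)
cv2.imwrite("pics/t2.png",cv2.resize(p[110:230,170:330],None,fx=4.5,fy=4.5,interpolation=2)[:,:,::-1])
E
```

```text
clock: 7.52
tool_pos: [0.5532, 0.0399, 0.0403]
tool_rot: [-164.1, 89.8, 135.2]
wrist_force: [-6.1, 6.4, 2.9]
finger_gap: 0.0
t 7.52 p [0.5532 0.0399 0.0403] xz -1.0 yang 29.3 zang -60.7 F [-6.1  6.4  2.9] gap 0.0 J [  0.3  16.3  87.9   0.1  75.9 -29. ]
-0.1611851942155066 -0.0025084565706765607
3 -0.14746261317812398
```

View pics/t2.png

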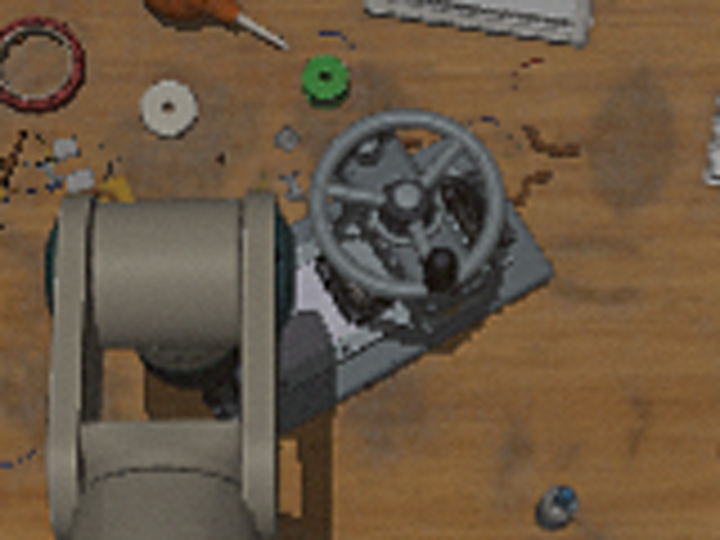

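```bash
python3 - <<'E'
from h import *
p,R=pose(); a=ang(R.as_matrix()[:,1])
q=p.copy(); q[:2]-=.024*D
st=[*p,a]; m1=[*q,a]; m2=[q[0],q[1],.255,a]
f=np.radians(-162.5); h=AX+.058*np.array([np.cos(f),np.sin(f)]); t=np.array([-np.sin(f),np.cos(f)])
e=h+.05*t
plan(line(st,m1,2)+line(m1,m2,6)+line(m2,[*e,.255,107.5],16))
E
```

```text
{"hand":[1,1,1,1,1,1,1,1],"linear":[[0.0,-0.0,-0.012],[0.0,-0.0,-0.012],[-0.036,-0.0,0.0],[-0.036,-0.0,0.0],[-0.035,-0.0,0.0],[-0.036,-0.0,0.0],[-0.036,-0.0,0.0],[-0.036,-0.0,0.0]],"rotation":[[-0.0,0,0],[-0.0,0,0],[-0.0,0,0],[-0.0,0,0],[-0.0,0,0],[-0.0,0,0],[-0.0,0,0],[-0.0,0,0]]}
{"hand":[1,1,1,1,1,1,1,1],"linear":[[0.0,-0.004,0.014],[0.0,-0.005,0.013],[0.0,-0.007,0.013],[0.0,-0.007,0.013],[0.0,-0.008,0.012],[0.0,-0.01,0.011],[0.0,-0.01,0.01],[0.0,-0.011,0.009]],"rotation":[[-0.09,0,0],[-0.08,0,0],[-0.09,0,0],[-0.08,0,0],[-0.09,0,0],[-0.08,0,0],[-0.09,0,0],[-0.08,0,0]]}
{"hand":[1,1,1,1,1,1,1,1],"linear":[[0.0,-0.012,0.008],[0.0,-0.012,0.007],[0.0,-0.013,0.007],[0.0,-0.014,0.005],[0.0,-0.014,0.004],[0.0,-0.014,0.002],[0.0,-0.014,0.002],[0.0,-0.015,-0.0]],"rotation":[[-0.09,0,0],[-0.08,0,0],[-0.09,0,0],[-0.08,0,0],[-0.09,0,0],[-0.08,0,0],[-0.09,0,0],[-0.09,0,0]]}
end [ 0.5949 -0.1642  0.2552] 107.8
```

```bash
python3 -m handwheel '{"hand":[1,1,1,1,1,1,1,1],"linear":[[0,0,-0.012],[0,0,-0.012],[-0.036,0,0],[-0.036,0,0],[-0.035,0,0],[-0.036,0,0],[-0.036,0,0],[-0.036,0,0]],"rotation":[[0,0,0],[0,0,0],[0,0,0],[0,0,0],[0,0,0],[0,0,0],[0,0,0],[0,0,0]]}' && python3 -m handwheel '{"hand":[1,1,1,1,1,1,1,1],"linear":[[0,-0.004,0.014],[0,-0.005,0.013],[0,-0.007,0.013],[0,-0.007,0.013],[0,-0.008,0.012],[0,-0.01,0.011],[0,-0.01,0.01],[0,-0.011,0.009]],"rotation":[[-0.09,0,0],[-0.08,0,0],[-0.09,0,0],[-0.08,0,0],[-0.09,0,0],[-0.08,0,0],[-0.09,0,0],[-0.08,0,0]]}'; python3 - <<'E'
from h import *
show()
p,R=pose(); print((p[:2]-AX)@D,(p[:2]-AX)@[-D[1],D[0]])
p,d=manip.capture("top"); cv2.imwrite("pics/t3.png",cv2.resize(p[110:250,170:330],None,fx=4,fy=4,interpolation=2)[:,:,::-1])
E
```

```text
clock: 8.23
tool_pos: [0.5417, 0.0602, 0.2574]
tool_rot: [33.6, 89.9, -27.2]
wrist_force: [0.5, 0.2, -0.5]
finger_gap: -0.0002
clock: 8.9
tool_pos: [0.5687, -0.053, 0.2555]
tool_rot: [-23.7, 89.9, -45.2]
wrist_force: [-0.1, 0.6, 0.3]
finger_gap: 0.0001
t 8.9 p [ 0.5687 -0.053   0.2555] xz -1.0 yang 68.4 zang -21.6 F [-0.1  0.6  0.3] gap 0.0 J [ -9.   10.2  69.7  -0.  100.  -77.5]
-0.07271558819124697 -0.034894464418823816
```

View pics/t3.png

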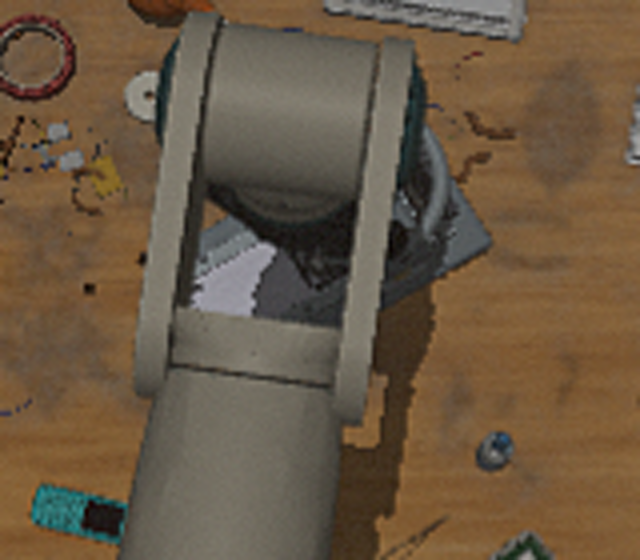

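```bash
python3 -m handwheel '{"hand":[1,1,1,1,1,1,1,1],"linear":[[0,-0.012,0.008],[0,-0.012,0.007],[0,-0.013,0.007],[0,-0.014,0.005],[0,-0.014,0.004],[0,-0.014,0.002],[0,-0.014,0.002],[0,-0.015,0]],"rotation":[[-0.09,0,0],[-0.08,0,0],[-0.09,0,0],[-0.08,0,0],[-0.09,0,0],[-0.08,0,0],[-0.09,0,0],[-0.09,0,0]]}'; python3 - <<'E'
from h import *
show()
P0=None
p,d,c,P=cloud("scene"); Q=P.reshape(-1,3); r=Q[:,:2]-AX; m=(abs(r)<.1).all(1)&(Q[:,2]>.19)&(Q[:,2]<.226)
cv2.imwrite("pics/s3.png",cv2.resize(p[110:290,170:410],None,fx=3,fy=3,interpolation=2)[:,:,::-1])
print(proj(np.r_[AX+.058*np.array([np.cos(np.radians(-162.5)),np.sin(np.radians(-162.5))]),.226],c))
E
```

```text
clock: 9.62
tool_pos: [0.5957, -0.1651, 0.2555]
tool_rot: [-67.8, 90.0, -49.9]
wrist_force: [0.3, 0.0, 0.3]
finger_gap: -0.0002
t 9.62 p [ 0.5957 -0.1651  0.2555] xz -1.0 yang 107.9 zang 17.9 F [0.3 0.  0.3] gap -0.0 J [ -18.9   18.1   60.5   -0.   101.4 -126.8]
[[275.40417164 156.14754247]]
```

View pics/s3.png

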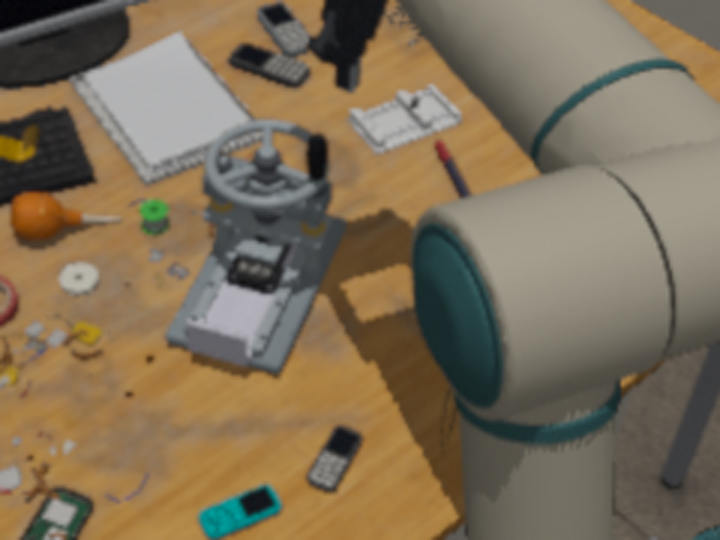

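```bash
cat >> h.py <<'E'
from scipy.optimize import least_squares
def wheelfit(n,hint=None,save=None):
    """rim -> axis; handle points -> angle"""
    p,d,c,P=cloud(n)
    if save: np.savez(save,p=p,d=d,P=P)
    return fitP(P,hint)
def fitP(P,hint):
    Q=P.reshape(-1,3); Q=Q[~np.isnan(Q[:,0])]; r=Q[:,:2]-AX
    m=(np.hypot(*r.T)<.085)&(Q[:,2]>.185)&(Q[:,2]<.235)
    if hint is not None: m&=abs(wrap(np.degrees(np.arctan2(r[:,1],r[:,0]))-hint))<25
    h=Q[m]
    if len(h)<15: return None
    side=h[h[:,2]<.222]; top=h[h[:,2]>.222]
    f=lambda a:np.r_[(np.hypot(side[:,0]-AX[0]-.058*np.cos(a[0]),side[:,1]-AX[1]-.058*np.sin(a[0]))-.011)]
    a0=np.radians(hint) if hint is not None else np.arctan2(*(h[:,:2].mean(0)-AX)[::-1])
    s=least_squares(f,[a0],loss="soft_l1",f_scale=.002)
    t=top[:,:2].mean(0)-AX if len(top) else [0,0]
    return round(float(np.degrees(s.x[0])),2),len(side),"top",len(top),round(float(ang(t)),1),round(float(np.hypot(*t)),4)
E
python3 - <<'E'
from h import *
for n in("scene","top"): print(n,fitP(np.load(n+"0.npz")["P"],-162))
print(wheelfit("scene",-162,"sceneref.npz"))
P=np.load("sceneref.npz")["P"].reshape(-1,3); r=P[:,:2]-AX;u=r@D;v=r@np.array([-D[1],D[0]])
m=(u<-.13)&(u>-.19)&(abs(v)<.04)&(P[:,2]>.03)&(P[:,2]<.075); print(m.sum(),"plate u pct",np.percentile(u[m],[1,5,25,50,75]))
E
```

```text
scene (-157.74, 65, 'top', 23, -162.8, 0.0588)
top (-157.93, 35, 'top', 28, -160.3, 0.0556)
(-158.4, 64, 'top', 24, -162.8, 0.0588)
201 plate u pct [-0.15309667 -0.15181155 -0.15026471 -0.14909771 -0.14776194]
```

```bash
cat >> h.py <<'E'
def wp(phi,s,z=.192,face="y",tilt=0,rad=.058):
    f=np.radians(phi); h=AX+rad*np.array([np.cos(f),np.sin(f)]); t=np.array([-np.sin(f),np.cos(f)])
    e=h+s*t; return [*e,z,phi-90+(0 if face=="y" else 90)+tilt]
E
python3 - <<'E'
from h import *
p,R=pose(); a=ang(R.as_matrix()[:,1]); st=[*p,a]
A=wp(-161,.05,.192); A[3]=wrap(A[3])
B=wp(-161,.032,.192); B[3]=wrap(B[3])
plan(line(st,A,4)+line(A,B,4))
E
```

```text
{"hand":[1,1,1,1,1,1,1,1],"linear":[[0.016,0.0,0.0],[0.015,0.0,0.001],[0.016,0.001,-0.0],[0.016,-0.0,0.0],[-0.0,0.004,0.0],[-0.0,0.005,0.0],[-0.0,0.004,0.0],[-0.0,0.005,0.0]],"rotation":[[-0.01,0,0],[-0.0,0,0],[-0.01,0,0],[-0.0,0,0],[-0.0,0,0],[-0.0,0,0],[-0.0,0,0],[-0.0,0,0]]}
end [ 0.5904 -0.148   0.192 ] 108.7
```

```bash
python3 -m handwheel '{"hand":[1,1,1,1,1,1,1,1],"linear":[[0.016,0,0],[0.015,0,0.001],[0.016,0.001,0],[0.016,0,0],[0,0.004,0],[0,0.005,0],[0,0.004,0],[0,0.005,0]],"rotation":[[-0.01,0,0],[0,0,0],[-0.01,0,0],[0,0,0],[0,0,0],[0,0,0],[0,0,0],[0,0,0]]}'; python3 - <<'E'
from h import *
show()
print(wheelfit("scene",-162))
cv2.imwrite("pics/s4.png",cv2.resize(manip.capture("scene")[0][110:230,210:370],None,fx=4.5,fy=4.5,interpolation=2)[:,:,::-1])
E
```

```text
clock: 10.38
tool_pos: [0.5907, -0.1464, 0.1941]
tool_rot: [-37.9, 89.8, -19.0]
wrist_force: [-0.3, 1.1, -0.9]
finger_gap: 0.0
t 10.38 p [ 0.5907 -0.1464  0.1941] xz -1.0 yang 108.8 zang 18.8 F [-0.3  1.1 -0.9] gap 0.0 J [ -17.4   17.1   68.6   -0.    94.1 -126.2]
(-155.61, 96, 'top', 40, -155.0, 0.0628)
```

View pics/s4.png

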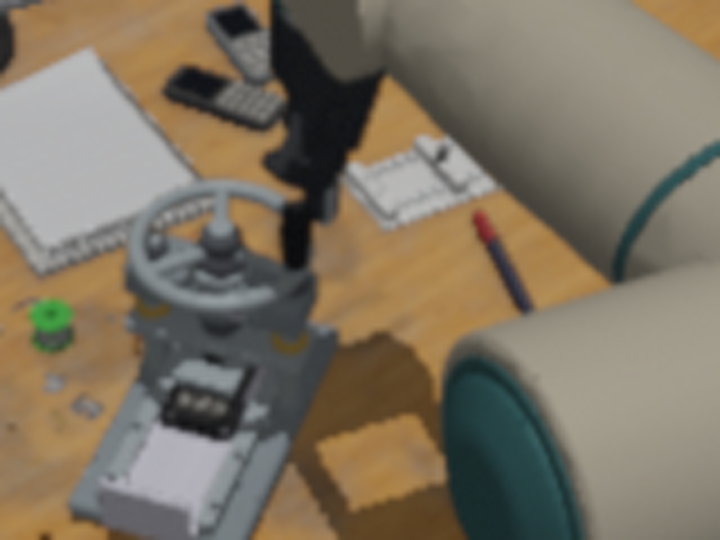

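```bash
python3 - <<'E'
from h import *
plan([wp(-161.5,.028),wp(-162,.0255)]+[wp(-162-3.5*i,.0255) for i in range(1,7)])
E
```

```text
{"hand":[1,1,1,1,1,1,1,1],"linear":[[0.002,0.003,-0.001],[-0.0,0.003,-0.0],[-0.0,0.003,-0.002],[-0.0,0.004,-0.001],[-0.0,0.004,-0.002],[-0.0,0.003,-0.001],[-0.0,0.004,-0.001],[-0.0,0.003,-0.002]],"rotation":[[0.01,0,0],[0.01,0,0],[0.06,0,0],[0.06,0,0],[0.06,0,0],[0.06,0,0],[0.06,0,0],[0.06,0,0]]}
end [ 0.5756 -0.1217  0.1918] 87.1
```

```bash
python3 -m handwheel '{"hand":[1,1,1,1,1,1,1,1],"linear":[[0.002,0.003,-0.001],[0,0.003,0],[0,0.003,-0.002],[0,0.004,-0.001],[0,0.004,-0.002],[0,0.003,-0.001],[0,0.004,-0.001],[0,0.003,-0.002]],"rotation":[[0.01,0,0],[0.01,0,0],[0.06,0,0],[0.06,0,0],[0.06,0,0],[0.06,0,0],[0.06,0,0],[0.06,0,0]]}'; python3 - <<'E'
from h import *
show()
print(wheelfit("scene",-180))
cv2.imwrite("pics/s5.png",cv2.resize(manip.capture("scene")[0][110:230,210:370],None,fx=4.5,fy=4.5,interpolation=2)[:,:,::-1])
plan([wp(-183-3.8*i,.0255) for i in range(1,9)])
E
```

```text
clock: 11.15
tool_pos: [0.5752, -0.123, 0.1905]
tool_rot: [-69.3, 89.9, -72.4]
wrist_force: [-0.2, -3.1, 0.7]
finger_gap: -0.0002
t 11.15 p [ 0.5752 -0.123   0.1905] xz -1.0 yang 86.8 zang -3.2 F [-0.2 -3.1  0.7] gap -0.0 J [-1.560e+01  1.400e+01  7.270e+01 -1.000e-01  9.320e+01 -1.025e+02]
(-174.4, 112, 'top', 44, -170.9, 0.067)
{"hand":[1,1,1,1,1,1,1,1],"linear":[[-0.002,0.005,-0.001],[0.0,0.004,-0.002],[0.0,0.004,-0.001],[0.0,0.004,-0.002],[0.0,0.004,-0.001],[0.0,0.004,-0.002],[0.0,0.004,-0.001],[0.0,0.004,-0.002]],"rotation":[[0.07,0,0],[0.06,0,0],[0.07,0,0],[0.07,0,0],[0.06,0,0],[0.07,0,0],[0.06,0,0],[0.07,0,0]]}
end [ 0.5727 -0.0878  0.1924] 56.6
```

View pics/s5.png

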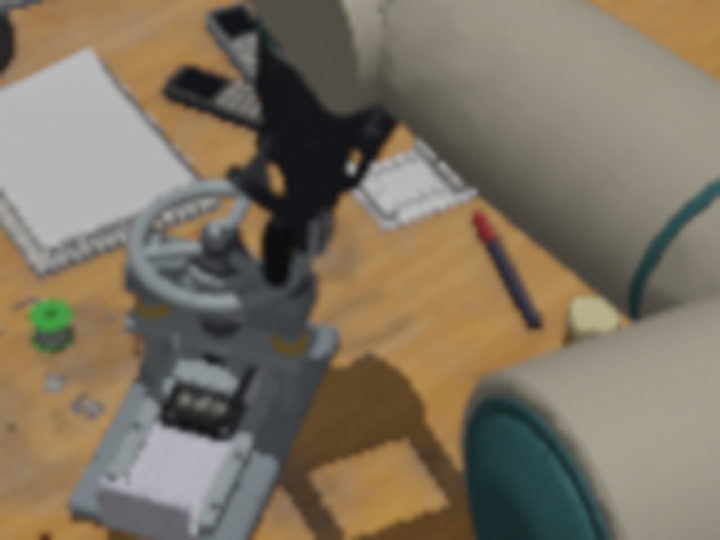

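```bash
python3 -m handwheel '{"hand":[1,1,1,1,1,1,1,1],"linear":[[-0.001,0.005,-0.001],[0,0.004,-0.002],[0,0.004,-0.001],[0,0.004,-0.002],[0,0.004,-0.001],[0,0.004,-0.002],[0,0.004,-0.001],[0,0.004,-0.002]],"rotation":[[0.07,0,0],[0.06,0,0],[0.07,0,0],[0.07,0,0],[0.06,0,0],[0.07,0,0],[0.06,0,0],[0.07,0,0]]}'; python3 - <<'E'
from h import *
show()
plan([wp(-213.4-4*i,.0255) for i in range(1,17)])
E
```

```text
clock: 11.92
tool_pos: [0.5725, -0.0882, 0.191]
tool_rot: [-114.1, 89.9, -147.5]
wrist_force: [-1.6, -2.0, -1.1]
finger_gap: -0.0
t 11.92 p [ 0.5725 -0.0882  0.191 ] xz -1.0 yang 56.6 zang -33.4 F [-1.6 -2.  -1.1] gap -0.0 J [-12.4  12.6  74.3  -0.1  93.1 -69. ]
{"hand":[1,1,1,1,1,1,1,1],"linear":[[-0.001,0.004,-0.002],[-0.0,0.004,-0.001],[-0.0,0.004,-0.002],[-0.0,0.004,-0.002],[-0.0,0.004,-0.001],[-0.0,0.005,-0.002],[-0.0,0.004,-0.002],[-0.0,0.004,-0.001]],"rotation":[[0.07,0,0],[0.07,0,0],[0.07,0,0],[0.07,0,0],[0.07,0,0],[0.07,0,0],[0.07,0,0],[0.07,0,0]]}
{"hand":[1,1,1,1,1,1,1,1],"linear":[[-0.0,0.004,-0.002],[-0.0,0.004,-0.001],[-0.0,0.004,-0.002],[-0.0,0.004,-0.002],[-0.0,0.004,-0.001],[-0.0,0.004,-0.002],[-0.0,0.005,-0.002],[-0.0,0.004,-0.001]],"rotation":[[0.07,0,0],[0.07,0,0],[0.07,0,0],[0.07,0,0],[0.07,0,0],[0.07,0,0],[0.07,0,0],[0.07,0,0]]}
end [ 0.6175 -0.0385  0.192 ] -7.6
```

```bash
python3 -m handwheel '{"hand":[1,1,1,1,1,1,1,1],"linear":[[-0.001,0.004,-0.002],[0,0.004,-0.001],[0,0.004,-0.002],[0,0.004,-0.002],[0,0.004,-0.001],[0,0.005,-0.002],[0,0.004,-0.002],[0,0.004,-0.001]],"rotation":[[0.07,0,0],[0.07,0,0],[0.07,0,0],[0.07,0,0],[0.07,0,0],[0.07,0,0],[0.07,0,0],[0.07,0,0]]}'; python3 - <<'E'
from h import *
show()
plan([wp(-245.4-4*i,.0255) for i in range(1,9)])
cv2.imwrite("pics/s6.png",cv2.resize(manip.capture("scene")[0][110:230,210:370],None,fx=4.5,fy=4.5,interpolation=2)[:,:,::-1])
E
```

```text
clock: 12.58
tool_pos: [0.5876, -0.0564, 0.1918]
tool_rot: [-112.5, 89.9, -178.0]
wrist_force: [-1.7, -0.9, -1.0]
finger_gap: -0.0
t 12.58 p [ 0.5876 -0.0564  0.1918] xz -1.0 yang 24.5 zang -65.5 F [-1.7 -0.9 -1. ] gap -0.0 J [ -9.1  14.4  72.1  -0.   93.6 -33.6]
{"hand":[1,1,1,1,1,1,1,1],"linear":[[-0.0,0.004,-0.001],[-0.0,0.004,-0.002],[-0.0,0.004,-0.002],[-0.0,0.004,-0.001],[-0.0,0.004,-0.002],[-0.0,0.005,-0.002],[-0.0,0.004,-0.001],[-0.0,0.004,-0.002]],"rotation":[[0.07,0,0],[0.07,0,0],[0.07,0,0],[0.07,0,0],[0.07,0,0],[0.07,0,0],[0.07,0,0],[0.07,0,0]]}
end [ 0.6174 -0.0379  0.1918] -7.6
```

View pics/s6.png

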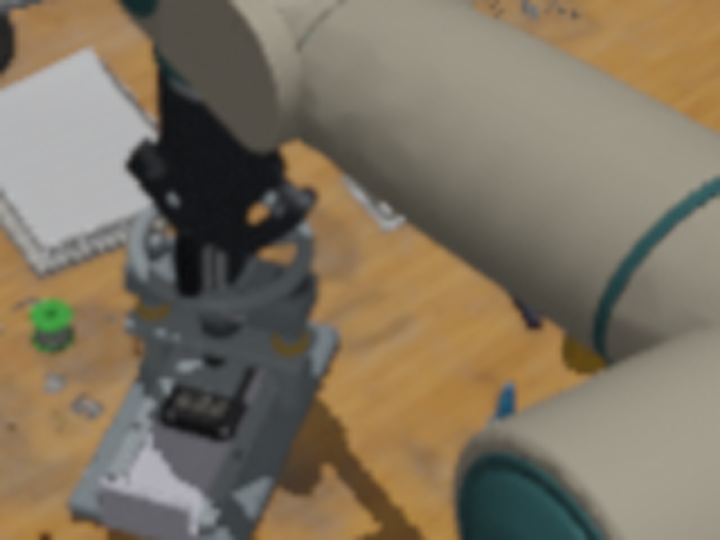

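```bash
python3 -m handwheel '{"hand":[1,1,1,1,1,1,1,1],"linear":[[0,0.004,-0.001],[0,0.004,-0.002],[0,0.004,-0.002],[0,0.004,-0.001],[0,0.004,-0.002],[0,0.005,-0.002],[0,0.004,-0.001],[0,0.004,-0.002]],"rotation":[[0.07,0,0],[0.07,0,0],[0.07,0,0],[0.07,0,0],[0.07,0,0],[0.07,0,0],[0.07,0,0],[0.07,0,0]]}'; python3 - <<'E'
from h import *
show()
p,R=pose(); a=ang(R.as_matrix()[:,1])
# where is peg: back off along -y tool 25mm and up, rotate +90, come down
b=[*wp(-277.4,.05)]; b[3]=a
c=[b[0],b[1],.192,a+90]
e=wp(-277.4,.0265,face="z"); 
plan(line([*p,a],b,2)+line(b,c,14)+line(c,[*wp(-277.4,.032)[:3],a+90],2)+[[*wp(-277.4,.026)[:3],a+90]])
E
```

```text
clock: 13.3
tool_pos: [0.6175, -0.0378, 0.1918]
tool_rot: [-95.2, 89.9, 167.3]
wrist_force: [-2.8, 0.1, -1.2]
finger_gap: -0.0004
t 13.3 p [ 0.6175 -0.0378  0.1918] xz -1.0 yang -7.5 zang -97.5 F [-2.8  0.1 -1.2] gap -0.0 J [-6.9 19.1 66.5  0.  94.5  0.5]
{"hand":[1,1,1,1,1,1,1,1],"linear":[[-0.0,-0.012,0.0],[-0.0,-0.013,0.001],[-0.0,0.0,-0.001],[-0.0,0.0,0.001],[-0.0,0.0,-0.001],[-0.0,0.0,0.001],[-0.0,0.0,-0.0],[-0.0,0.0,-0.0]],"rotation":[[-0.0,0,0],[-0.0,0,0],[-0.11,0,0],[-0.11,0,0],[-0.12,0,0],[-0.11,0,0],[-0.11,0,0],[-0.11,0,0]]}
{"hand":[1,1,1,1,1,1,1,1],"linear":[[-0.0,0.0,-0.0],[-0.0,0.0,-0.0],[-0.0,0.0,-0.0],[-0.0,0.0,-0.0],[-0.0,0.001,-0.0],[-0.0,-0.001,-0.0],[-0.0,0.001,-0.0],[-0.0,-0.001,-0.0]],"rotation":[[-0.12,0,0],[-0.11,0,0],[-0.11,0,0],[-0.11,0,0],[-0.11,0,0],[-0.12,0,0],[-0.11,0,0],[-0.11,0,0]]}
{"hand":[1,1,1,1,1,1,1,1],"linear":[[-0.0,0.001,0.009],[-0.0,-0.0,0.009],[-0.0,-0.0,0.006],[0,0,0],[0,0,0],[0,0,0],[0,0,0],[0,0,0]],"rotation":[[-0.0,0,0],[-0.0,0,0],[-0.0,0,0],[0,0,0],[0,0,0],[0,0,0],[0,0,0],[0,0,0]]}
end [ 0.6169 -0.0378  0.1918] 82.5
```

```bash
python3 -m handwheel '{"hand":[1,1,1,1,1,1,1,1],"linear":[[0,-0.012,0],[0,-0.013,0.001],[0,0,0],[0,0,0],[0,0,0],[0,0,0],[0,0,0],[0,0,0]],"rotation":[[0,0,0],[0,0,0],[-0.11,0,0],[-0.11,0,0],[-0.12,0,0],[-0.11,0,0],[-0.11,0,0],[-0.11,0,0]]}' && python3 -m handwheel '{"hand":[1,1,1,1,1,1,1,1],"linear":[[0,0,0],[0,0,0],[0,0,0],[0,0,0],[0,0,0],[0,0,0],[0,0,0],[0,0,0]],"rotation":[[-0.12,0,0],[-0.11,0,0],[-0.11,0,0],[-0.11,0,0],[-0.11,0,0],[-0.12,0,0],[-0.11,0,0],[-0.11,0,0]]}'; python3 - <<'E'
from h import *
show()
cv2.imwrite("pics/s7.png",cv2.resize(manip.capture("scene")[0][110:230,210:370],None,fx=4.5,fy=4.5,interpolation=2)[:,:,::-1])
cv2.imwrite("pics/t7.png",cv2.resize(manip.capture("top")[0][110:230,190:350],None,fx=4.5,fy=4.5,interpolation=2)[:,:,::-1])
E
```

```text
clock: 13.97
tool_pos: [0.593, -0.0357, 0.1923]
tool_rot: [88.4, 90.0, 29.9]
wrist_force: [0.4, 0.1, -0.4]
finger_gap: -0.0001
clock: 14.63
tool_pos: [0.593, -0.0357, 0.1923]
tool_rot: [38.2, 90.0, 31.2]
wrist_force: [0.3, -0.1, -0.7]
finger_gap: -0.0002
t 14.63 p [ 0.593  -0.0357  0.1923] xz -1.0 yang 83.0 zang -7.0 F [ 0.3 -0.1 -0.7] gap -0.0 J [ -7.   14.9  71.4   0.   93.6 -90. ]
```

View pics/s7.png

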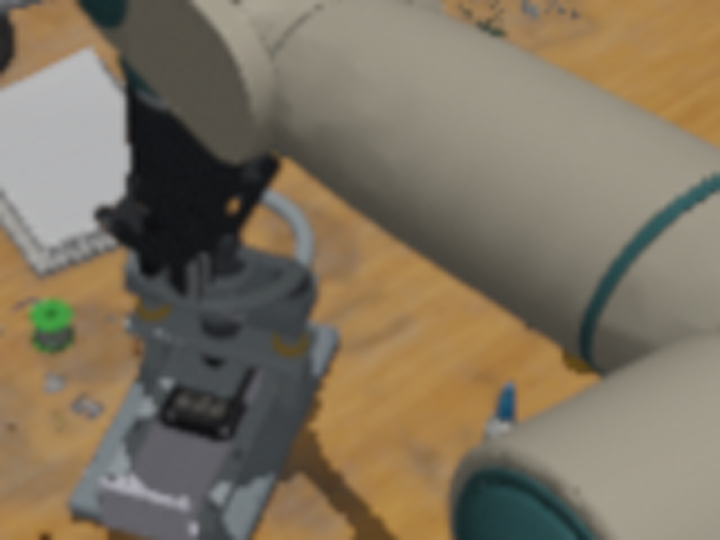

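View pics/t7.png

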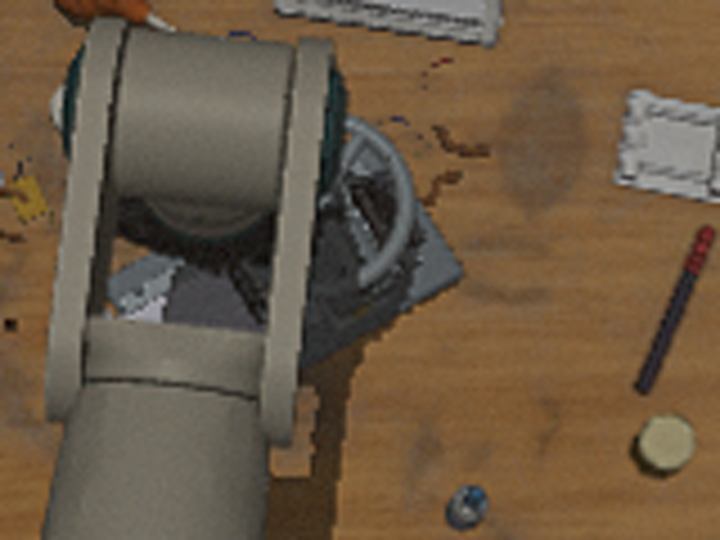

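```bash
python3 - <<'E'
from h import *
p,R=pose(); st=[*p,83.0]; B=wp(-277,.021,face="z"); B[3]=83.
plan(line(st,B,4)+[wp(-277-3*i,.021,face="z") for i in range(1,5)])
E
```

```text
{"hand":[1,1,1,1,1,1,1,1],"linear":[[0.0,0.0,0.007],[0.0,0.0,0.007],[0.0,0.0,0.007],[0.0,0.0,0.007],[0.0,0.001,0.004],[0.0,0.001,0.003],[0.0,0.001,0.003],[0.0,0.001,0.003]],"rotation":[[-0.01,0,0],[0.0,0,0],[0.0,0,0],[0.0,0,0],[0.06,0,0],[0.05,0,0],[0.05,0,0],[0.05,0,0]]}
end [ 0.6343 -0.0377  0.1923] 71.2
```

```bash
python3 -m handwheel '{"hand":[1,1,1,1,1,1,1,1],"linear":[[0,0,0.007],[0,0,0.007],[0,0,0.007],[0,0,0.007],[0,0.001,0.004],[0,0.001,0.003],[0,0.001,0.003],[0,0.001,0.003]],"rotation":[[-0.01,0,0],[0,0,0],[0,0,0],[0,0,0],[0.06,0,0],[0.05,0,0],[0.05,0,0],[0.05,0,0]]}'; python3 - <<'E'
from h import *
show()
plan([wp(-289-4*i,.021,face="z") for i in range(1,17)])
E
```

```text
clock: 15.4
tool_pos: [0.6347, -0.0375, 0.1921]
tool_rot: [175.4, 89.9, 156.3]
wrist_force: [-2.6, 0.4, 1.3]
finger_gap: -0.0002
t 15.4 p [ 0.6347 -0.0375  0.1921] xz -1.0 yang 70.9 zang -19.1 F [-2.6  0.4  1.3] gap -0.0 J [ -6.7  21.8  63.    0.   95.2 -77.6]
{"hand":[1,1,1,1,1,1,1,1],"linear":[[0.0,0.001,0.003],[0.0,0.002,0.004],[0.0,0.001,0.005],[0.0,0.001,0.004],[0.0,0.002,0.004],[0.0,0.001,0.004],[0.0,0.001,0.004],[0.0,0.002,0.004]],"rotation":[[0.07,0,0],[0.07,0,0],[0.07,0,0],[0.07,0,0],[0.07,0,0],[0.07,0,0],[0.07,0,0],[0.07,0,0]]}
{"hand":[1,1,1,1,1,1,1,1],"linear":[[0.0,0.001,0.004],[0.0,0.001,0.004],[0.0,0.002,0.004],[0.0,0.001,0.004],[0.0,0.001,0.005],[0.0,0.002,0.004],[0.0,0.001,0.004],[0.0,0.001,0.004]],"rotation":[[0.07,0,0],[0.07,0,0],[0.07,0,0],[0.07,0,0],[0.07,0,0],[0.07,0,0],[0.07,0,0],[0.06,0,0]]}
end [ 0.6897 -0.0713  0.1921] 7.3
```

Contact again (about 2.6 N). Continuing.

```bash
python3 -m handwheel '{"hand":[1,1,1,1,1,1,1,1],"linear":[[0,0.001,0.003],[0,0.002,0.004],[0,0.001,0.005],[0,0.001,0.004],[0,0.002,0.004],[0,0.001,0.004],[0,0.001,0.004],[0,0.002,0.004]],"rotation":[[0.07,0,0],[0.07,0,0],[0.07,0,0],[0.07,0,0],[0.07,0,0],[0.07,0,0],[0.07,0,0],[0.07,0,0]]}' && python3 -m handwheel '{"hand":[1,1,1,1,1,1,1,1],"linear":[[0,0.001,0.004],[0,0.001,0.004],[0,0.002,0.004],[0,0.001,0.004],[0,0.001,0.005],[0,0.002,0.004],[0,0.001,0.004],[0,0.001,0.004]],"rotation":[[0.07,0,0],[0.07,0,0],[0.07,0,0],[0.07,0,0],[0.07,0,0],[0.07,0,0],[0.07,0,0],[0.06,0,0]]}'; python3 - <<'E'
from h import *
show()
print(wp(-353,.021,face="z"))
plan([wp(-353-4*i,.021,face="z") for i in range(1,17)])
cv2.imwrite("pics/s8.png",cv2.resize(manip.capture("scene")[0][110:230,210:370],None,fx=4.5,fy=4.5,interpolation=2)[:,:,::-1])
E
```

```text
clock: 16.07
tool_pos: [0.6671, -0.0456, 0.1921]
tool_rot: [-168.7, 89.9, 140.0]
wrist_force: [-1.7, 2.4, 0.9]
finger_gap: -0.0002
clock: 16.73
tool_pos: [0.6901, -0.0707, 0.1921]
tool_rot: [164.2, 89.9, 81.5]
wrist_force: [-0.1, 3.3, 1.2]
finger_gap: 0.0
t 16.73 p [ 0.6901 -0.0707  0.1921] xz -1.0 yang 7.3 zang -82.7 F [-0.1  3.3  1.2] gap 0.0 J [ -8.9  31.9  49.8   0.1  98.3 -16.2]
[np.float64(0.6900084205836886), np.float64(-0.0710881088980337), 0.192, -353]
{"hand":[1,1,1,1,1,1,1,1],"linear":[[0.0,0.001,0.004],[0.0,0.002,0.004],[0.0,0.001,0.005],[0.0,0.001,0.004],[0.0,0.001,0.004],[0.0,0.002,0.004],[0.0,0.001,0.004],[0.0,0.001,0.004]],"rotation":[[0.07,0,0],[0.07,0,0],[0.07,0,0],[0.07,0,0],[0.07,0,0],[0.07,0,0],[0.07,0,0],[0.07,0,0]]}
{"hand":[1,1,1,1,1,1,1,1],"linear":[[0.0,0.002,0.004],[0.0,0.001,0.004],[0.0,0.001,0.004],[0.0,0.002,0.005],[0.0,0.001,0.004],[0.0,0.001,0.004],[0.0,0.002,0.004],[0.0,0.001,0.004]],"rotation":[[0.07,0,0],[0.07,0,0],[0.07,0,0],[0.07,0,0],[0.07,0,0],[0.07,0,0],[0.07,0,0],[0.07,0,0]]}
end [ 0.6843 -0.1363  0.1921] -56.9
```

View pics/s8.png

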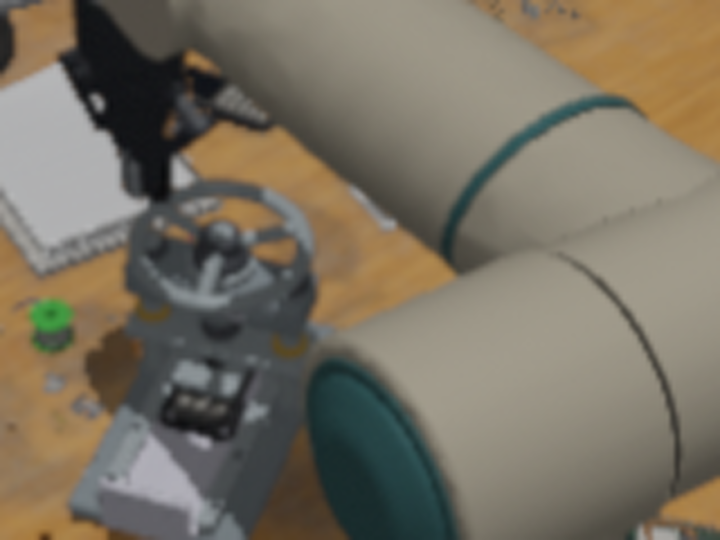

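Past half a turn, the handle is ahead of the fingertips at (≈160,180 in the crop). Continuing.

```bash
python3 -m handwheel '{"hand":[1,1,1,1,1,1,1,1],"linear":[[0,0.001,0.004],[0,0.002,0.004],[0,0.001,0.005],[0,0.001,0.004],[0,0.001,0.004],[0,0.002,0.004],[0,0.001,0.004],[0,0.001,0.004]],"rotation":[[0.07,0,0],[0.07,0,0],[0.07,0,0],[0.07,0,0],[0.07,0,0],[0.07,0,0],[0.07,0,0],[0.07,0,0]]}' && python3 -m handwheel '{"hand":[1,1,1,1,1,1,1,1],"linear":[[0,0.002,0.004],[0,0.001,0.004],[0,0.001,0.004],[0,0.002,0.005],[0,0.001,0.004],[0,0.001,0.004],[0,0.002,0.004],[0,0.001,0.004]],"rotation":[[0.07,0,0],[0.07,0,0],[0.07,0,0],[0.07,0,0],[0.07,0,0],[0.07,0,0],[0.07,0,0],[0.07,0,0]]}'; python3 - <<'E'
from h import *
show()
print(wp(-417,.021,face="z"))
plan([wp(-417-4*i,.021,face="z") for i in range(1,17)])
cv2.imwrite("pics/s9.png",cv2.resize(manip.capture("scene")[0][110:230,210:370],None,fx=4.5,fy=4.5,interpolation=2)[:,:,::-1])
E
```

```text
clock: 17.45
tool_pos: [0.6963, -0.1043, 0.1921]
tool_rot: [157.4, 89.9, 42.7]
wrist_force: [1.9, 2.7, 0.5]
finger_gap: -0.0002
clock: 18.12
tool_pos: [0.6845, -0.1368, 0.1921]
tool_rot: [170.7, 89.9, 23.9]
wrist_force: [2.1, 2.5, -0.2]
finger_gap: 0.0001
t 18.12 p [ 0.6845 -0.1368  0.1921] xz -1.0 yang -56.8 zang -146.8 F [ 2.1  2.5 -0.2] gap 0.0 J [-14.3  32.6  48.8   0.   98.5  42.5]
[np.float64(0.6842011459577255), np.float64(-0.13620547320551904), 0.192, -417]
{"hand":[1,1,1,1,1,1,1,1],"linear":[[0.0,0.001,0.004],[0.0,0.001,0.004],[0.0,0.001,0.004],[0.0,0.002,0.004],[0.0,0.001,0.004],[0.0,0.001,0.004],[0.0,0.002,0.005],[0.0,0.001,0.004]],"rotation":[[0.07,0,0],[0.07,0,0],[0.07,0,0],[0.07,0,0],[0.07,0,0],[0.07,0,0],[0.07,0,0],[0.07,0,0]]}
{"hand":[1,1,1,1,1,1,1,1],"linear":[[0.0,0.001,0.004],[0.0,0.002,0.004],[0.0,0.001,0.004],[0.0,0.001,0.004],[0.0,0.002,0.004],[0.0,0.001,0.004],[0.0,0.001,0.004],[0.0,0.002,0.005]],"rotation":[[0.07,0,0],[0.07,0,0],[0.07,0,0],[0.07,0,0],[0.07,0,0],[0.07,0,0],[0.07,0,0],[0.07,0,0]]}
end [ 0.6225 -0.1597  0.1921] -121.0
```

View pics/s9.png

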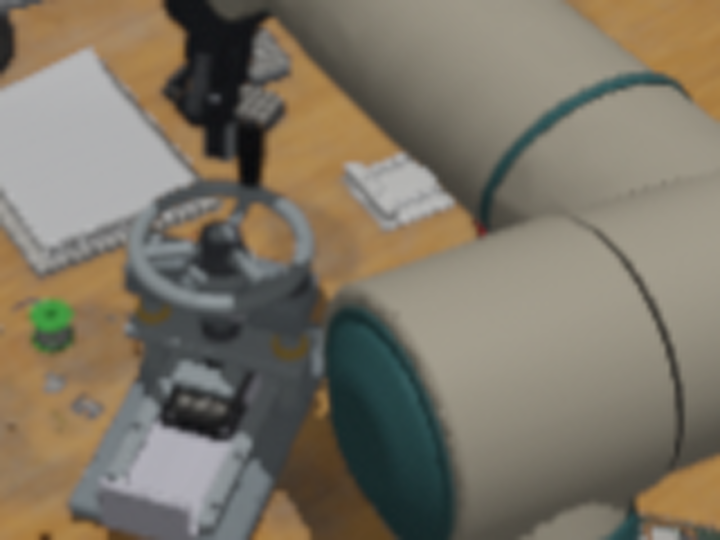

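```bash
python3 -m handwheel '{"hand":[1,1,1,1,1,1,1,1],"linear":[[0,0.001,0.004],[0,0.001,0.004],[0,0.001,0.004],[0,0.002,0.004],[0,0.001,0.004],[0,0.001,0.004],[0,0.002,0.005],[0,0.001,0.004]],"rotation":[[0.07,0,0],[0.07,0,0],[0.07,0,0],[0.07,0,0],[0.07,0,0],[0.07,0,0],[0.07,0,0],[0.07,0,0]]}' && python3 -m handwheel '{"hand":[1,1,1,1,1,1,1,1],"linear":[[0,0.001,0.004],[0,0.002,0.004],[0,0.001,0.004],[0,0.001,0.004],[0,0.002,0.004],[0,0.001,0.004],[0,0.001,0.004],[0,0.002,0.005]],"rotation":[[0.07,0,0],[0.07,0,0],[0.07,0,0],[0.07,0,0],[0.07,0,0],[0.07,0,0],[0.07,0,0],[0.07,0,0]]}'; python3 - <<'E'
from h import *
show()
print(wp(-481,.021,face="z"))
plan([wp(-481-3*i,.021,face="z") for i in range(1,9)])
p=manip.capture("scene")[0]
cv2.imwrite("pics/s10.png",cv2.resize(p[110:230,210:370],None,fx=4.5,fy=4.5,interpolation=2)[:,:,::-1])
E
```

```text
clock: 18.83
tool_pos: [0.6566, -0.1571, 0.1921]
tool_rot: [169.7, 89.9, -9.2]
wrist_force: [3.3, 0.4, -0.5]
finger_gap: -0.0001
clock: 19.5
tool_pos: [0.6225, -0.1604, 0.1921]
tool_rot: [176.6, 89.9, -34.3]
wrist_force: [3.3, -0.7, -0.0]
finger_gap: -0.0
t 19.5 p [ 0.6225 -0.1604  0.1921] xz -1.0 yang -121.0 zang 149.0 F [ 3.3 -0.7 -0. ] gap -0.0 J [-17.7  22.9  61.7  -0.   95.3 103.2]
[np.float64(0.6231283049699613), np.float64(-0.15953150301383365), 0.192, -481]
{"hand":[1,1,1,1,1,1,1,1],"linear":[[0.0,-0.0,0.003],[0.0,0.001,0.003],[0.0,0.001,0.003],[0.0,0.001,0.003],[0.0,0.001,0.003],[0.0,0.001,0.003],[0.0,0.001,0.003],[0.0,0.001,0.003]],"rotation":[[0.05,0,0],[0.06,0,0],[0.05,0,0],[0.05,0,0],[0.05,0,0],[0.05,0,0],[0.06,0,0],[0.05,0,0]]}
end [ 0.5999 -0.1497  0.1921] -145.0
```

View pics/s10.png

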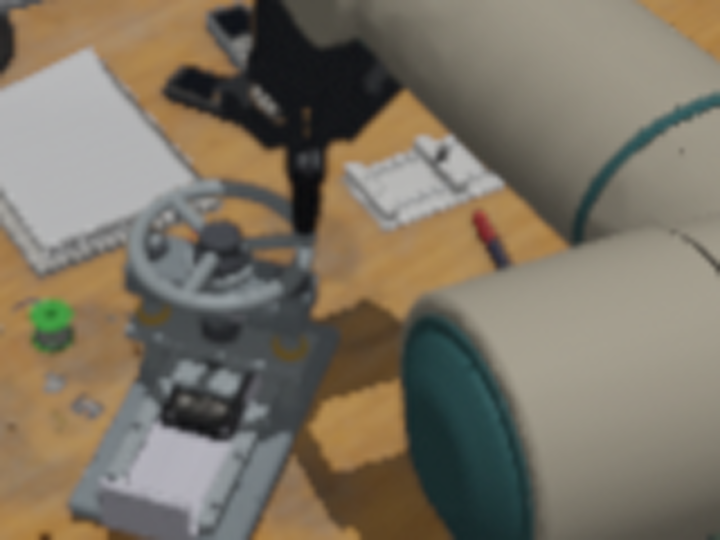

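```bash
python3 -m handwheel '{"hand":[1,1,1,1,1,1,1,1],"linear":[[0,0,0.003],[0,0.001,0.003],[0,0.001,0.003],[0,0.001,0.003],[0,0.001,0.003],[0,0.001,0.003],[0,0.001,0.003],[0,0.001,0.003]],"rotation":[[0.05,0,0],[0.06,0,0],[0.05,0,0],[0.05,0,0],[0.05,0,0],[0.05,0,0],[0.06,0,0],[0.05,0,0]]}'; python3 - <<'E'
from h import *
show()
print(wp(-505,.021,face="z"))
p=manip.capture("scene")[0]
a=cv2.resize(p[140:200,230:310],None,fx=5,fy=5,interpolation=2); b=cv2.resize(np.load("sceneref.npz")["p"][140:200,230:310],None,fx=5,fy=5,interpolation=2)
cv2.imwrite("pics/s11.png",np.hstack([b,a])[:,:,::-1])
E
```

```text
clock: 20.22
tool_pos: [0.5997, -0.1499, 0.1923]
tool_rot: [173.9, 89.9, -61.1]
wrist_force: [2.1, -2.2, -0.5]
finger_gap: -0.0004
t 20.22 p [ 0.5997 -0.1499  0.1923] xz -1.0 yang -144.9 zang 125.1 F [ 2.1 -2.2 -0.5] gap -0.0 J [-1.740e+01  1.880e+01  6.680e+01 -1.000e-01  9.440e+01  1.275e+02]
[np.float64(0.5995342865946105), np.float64(-0.1494696262384295), 0.192, -505]
```

View pics/s11.png

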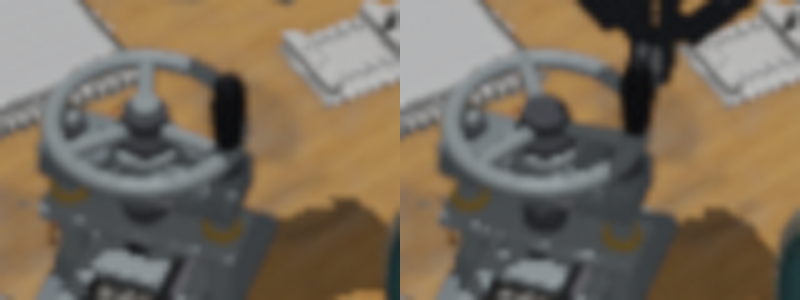

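```bash
python3 - <<'E'
from h import *
for n in("scene","top"):
    c=manip.calibration(n)
    for f in(-170,-162,-158,-154,-150,-146,-142):
        r=np.radians(f); print(n,f,proj(np.r_[AX+.058*np.array([np.cos(r),np.sin(r)]),.199],c).round(2))
ref=np.load("sceneref.npz")["p"]; top=np.load("top0.npz")["p"]
p=manip.capture("scene")[0]
def cen(im,box):
    l,t,r,b=box; g=im[t:b,l:r].max(2).astype(float); m=g<55
    y,x=np.nonzero(m); return m.sum(),(x.mean()+l).round(2),(y.mean()+t).round(2),(y.min()+t,y.max()+t)
print(cen(ref,(268,150,285,175))); print(cen(top,(258,160,275,180)))
print(np.round(p[146:172,277].max(1)))
plan([wp(-505-1.5*i,.021,face="z") for i in range(1,9)])
E
```

```text
scene -170 [[273.72 164.33]]
scene -162 [[275.27 162.82]]
scene -158 [[275.91 162.01]]
scene -154 [[276.47 161.17]]
scene -150 [[276.95 160.31]]
scene -146 [[277.33 159.44]]
scene -142 [[277.61 158.55]]
top -170 [[264.69 171.8 ]]
top -162 [[267.46 171.09]]
top -158 [[268.8 170.6]]
top -154 [[270.1  170.02]]
top -150 [[271.34 169.35]]
top -146 [[272.54 168.59]]
top -142 [[273.68 167.76]]
(np.int64(86), np.float64(275.51), np.float64(162.95), (np.int64(155), np.int64(174)))
(np.int64(142), np.float64(266.87), np.float64(172.42), (np.int64(160), np.int64(179)))
[25 27 32 49 56 49 40 30 21 16 17 14 15 15 14 14 16 16 14 15 22 52 71 75
 72 64]
{"hand":[1,1,1,1,1,1,1,1],"linear":[[0.0,0.0,0.002],[0.0,0.001,0.001],[0.0,0.0,0.002],[0.0,0.001,0.001],[0.0,0.001,0.002],[0.0,-0.0,0.001],[0.0,0.001,0.002],[0.0,0.0,0.001]],"rotation":[[0.03,0,0],[0.03,0,0],[0.02,0,0],[0.03,0,0],[0.02,0,0],[0.03,0,0],[0.03,0,0],[0.02,0,0]]}
end [ 0.59   -0.1412  0.1923] -156.9
```

```bash
python3 -m handwheel '{"hand":[1,1,1,1,1,1,1,1],"linear":[[0,0,0.002],[0,0.001,0.001],[0,0,0.002],[0,0.001,0.001],[0,0.001,0.002],[0,0,0.001],[0,0,0.002],[0,0,0]],"rotation":[[0.03,0,0],[0.03,0,0],[0.02,0,0],[0.03,0,0],[0.02,0,0],[0.03,0,0],[0.03,0,0],[0,0,0]]}'; python3 -c "from h import *; show(); print(wp(-515.6,.021,face='z'))"
```

```text
clock: 20.98
tool_pos: [0.591, -0.1414, 0.1923]
tool_rot: [112.4, 90.0, -133.5]
wrist_force: [0.5, -1.7, 0.0]
finger_gap: -0.0
t 20.98 p [ 0.591  -0.1414  0.1923] xz -1.0 yang -155.8 zang 114.2 F [ 0.5 -1.7  0. ] gap -0.0 J [-16.9  17.2  68.8  -0.   94.1 138.9]
[np.float64(0.5908555406995571), np.float64(-0.14208441380675316), 0.192, -515.6]
```

```bash
python3 -m handwheel '{"hand":[1,1,1,1,1,1,1,1],"linear":[[0,0,-0.01],[0,0,-0.015],[-0.01,0,-0.01],[-0.02,0,0],[-0.02,0,0],[-0.016,0,0],[0,0,0],[0,0,0]],"rotation":[[0,0,0],[0,0,0],[0,0,0],[0,0,0],[0,0,0],[0,0,0],[0,0,0],[0,0,0]]}'; python3 - <<'E'
from h import *
show()
print(wheelfit("scene",-162,"scene1.npz"))
p=np.load("scene1.npz")["p"]; ref=np.load("sceneref.npz")["p"]
B=(slice(140,200),slice(230,310))
a=cv2.resize(p[B],None,fx=5,fy=5,interpolation=2); b=cv2.resize(ref[B],None,fx=5,fy=5,interpolation=2)
cv2.imwrite("pics/s12.png",np.hstack([b,a])[:,:,::-1])
def cen(im,box=(268,150,285,175)):
    l,t,r,b=box; g=255-cv2.cvtColor(im,cv2.COLOR_RGB2GRAY)[t:b,l:r].astype(float); w=np.clip(g-185,0,40)
    y,x=np.mgrid[t:b,l:r]; return (w*x).sum()/w.sum(),(w*y).sum()/w.sum(),w.sum()
print(cen(ref),cen(p))
W=(slice(150,173),slice(266,287))
g=lambda i:cv2.cvtColor(i,cv2.COLOR_RGB2GRAY)[W].astype(np.float32)
print(cv2.phaseCorrelate(g(ref),g(p),cv2.createHanningWindow((21,23),cv2.CV_32F)))
E
```

```text
clock: 21.65
tool_pos: [0.6058, -0.1738, 0.2586]
tool_rot: [-128.9, 89.9, -14.7]
wrist_force: [-0.6, -0.7, -0.8]
finger_gap: -0.0
t 21.65 p [ 0.6058 -0.1738  0.2586] xz -1.0 yang -155.8 zang 114.2 F [-0.6 -0.7 -0.8] gap -0.0 J [-19.4  20.1  57.7   0.  102.1 136.4]
(-154.84, 61, 'top', 26, -158.8, 0.0592)
(np.float64(275.4030105083783), np.float64(162.91593297358705), np.float64(3521.0)) (np.float64(275.72825434913017), np.float64(162.58278344331134), np.float64(3334.0))
((0.5147156612023043, -0.2529104325378295), 1.1204251067505941)
```

View pics/s12.png

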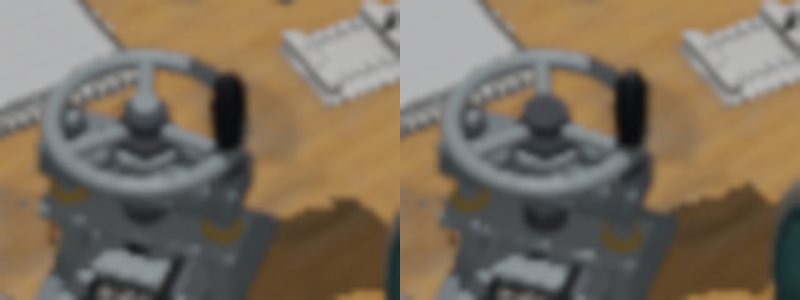

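```bash
python3 - <<'E'
from h import *
p,R=pose(); a=ang(R.as_matrix()[:,1]); plan(line([*p,a],[.37,-.41,.256,a],14))
E
```

```text
{"hand":[1,1,1,1,1,1,1,1],"linear":[[0.0,0.022,-0.009],[0.0,0.022,-0.008],[0.0,0.023,-0.009],[0.0,0.022,-0.008],[0.0,0.022,-0.009],[0.001,0.023,-0.008],[-0.0,0.022,-0.009],[-0.0,0.022,-0.008]],"rotation":[[-0.0,0,0],[-0.0,0,0],[-0.0,0,0],[-0.0,0,0],[-0.0,0,0],[-0.0,0,0],[-0.0,0,0],[-0.0,0,0]]}
{"hand":[1,1,1,1,1,1,1,1],"linear":[[-0.0,0.022,-0.009],[-0.0,0.023,-0.008],[-0.0,0.022,-0.009],[-0.0,0.022,-0.008],[0.0,0.022,-0.009],[0.0,0.023,-0.008],[0,0,0],[0,0,0]],"rotation":[[-0.0,0,0],[-0.0,0,0],[-0.0,0,0],[-0.0,0,0],[-0.0,0,0],[-0.0,0,0],[0,0,0],[0,0,0]]}
end [ 0.3696 -0.41    0.2561] -155.8
```

```bash
python3 -m handwheel '{"hand":[1,1,1,1,1,1,1,1],"linear":[[0,0.022,-0.009],[0,0.022,-0.008],[0,0.023,-0.009],[0,0.022,-0.008],[0,0.022,-0.009],[0,0.023,-0.008],[0,0.022,-0.009],[0,0.022,-0.008]],"rotation":[[0,0,0],[0,0,0],[0,0,0],[0,0,0],[0,0,0],[0,0,0],[0,0,0],[0,0,0]]}' && python3 -m handwheel '{"hand":[1,1,1,1,1,1,1,1],"linear":[[0,0.022,-0.009],[0,0.023,-0.008],[0,0.022,-0.009],[0,0.022,-0.008],[0,0.022,-0.009],[0,0.023,-0.008],[0,0,0],[0,0,0]],"rotation":[[0,0,0],[0,0,0],[0,0,0],[0,0,0],[0,0,0],[0,0,0],[0,0,0],[0,0,0]]}'; cat > cmp.py <<'E'
from h import *
def gray(i): return cv2.cvtColor(i,cv2.COLOR_RGB2GRAY).astype(np.float32)
def homog(c):
    """pixel of polar wheel unwrapping map at height z"""
def unwrap(img,c,z,rads,angs):
    A,Rr=np.meshgrid(np.radians(angs),rads)
    X=np.c_[(AX[0]+Rr*np.cos(A)).ravel(),(AX[1]+Rr*np.sin(A)).ravel(),np.full(A.size,z)]
    uv=proj(X,c).astype(np.float32).reshape(*A.shape,2)
    return cv2.remap(img,uv[...,0],uv[...,1],cv2.INTER_CUBIC)
for n in("top","scene"):
    c=manip.calibration(n); ref=np.load(n+"0.npz"); p,d=manip.capture(n); np.savez(n+"_now.npz",p=p,d=d,P=deproj(p,d,c))
    print(n,"fit ref",fitP(ref["P"],-162),"now",fitP(deproj(p,d,c),-162))
    # handle unwrapped at three heights: darkness centroid in angle
    angs=np.arange(-200,-120,.25)
    for z in(.185,.199,.213,.224):
        o=[]
        for im in(ref["p"],p):
            s=unwrap(gray(im),c,z,np.linspace(.052,.064,7),angs).mean(0); w=np.clip(60-s,0,40); o.append((w*angs).sum()/w.sum())
        print(z,np.round(o,2),"diff",round(o[1]-o[0],2))
    # spokes: between hub and rim
    angs=np.arange(0,360,.25); S=[unwrap(gray(im),c,.160,np.linspace(.025,.045,9),angs).mean(0) for im in(ref["p"],p)]
    S=[s-cv2.GaussianBlur(s[None],(0,0),80).ravel() for s in S]
    best=[(np.corrcoef(S[0],np.roll(S[1],-k))[0,1],k*.25) for k in range(-60,61)]
    print("spoke shift",max(best))
    B=(slice(125,200),slice(225,300)) 
    cv2.imwrite(f"pics/{n}_c{int(manip.read_state()['clock']*100)}.png",np.hstack([cv2.resize(i[B],None,fx=5,fy=5,interpolation=2) for i in(ref["p"],p)])[:,:,::-1])
show()
E
python3 cmp.py; ls pics | grep _c
```

```text
clock: 22.37
tool_pos: [0.4695, -0.3087, 0.2562]
tool_rot: [28.7, 89.8, 142.9]
wrist_force: [0.3, -1.5, -0.3]
finger_gap: -0.0002
clock: 23.03
tool_pos: [0.3686, -0.4099, 0.2565]
tool_rot: [9.4, 89.8, 123.5]
wrist_force: [-0.5, -0.0, 0.2]
finger_gap: -0.0001
top fit ref (-157.93, 35, 'top', 28, -160.3, 0.0556) now (-157.27, 33, 'top', 27, -159.0, 0.0562)
0.185 [-160.89 -157.59] diff 3.3
0.199 [-162.2  -159.32] diff 2.89
0.213 [-163.34 -160.88] diff 2.46
0.224 [-164.67 -162.39] diff 2.28
spoke shift (np.float64(0.892780862485531), 2.0)
scene fit ref (-157.74, 65, 'top', 23, -162.8, 0.0588) now (-155.36, 64, 'top', 25, -158.9, 0.0591)
0.185 [-150.87 -147.23] diff 3.65
0.199 [-158.06 -154.51] diff 3.55
0.213 [-163.04 -160.43] diff 2.62
0.224 [-167.11 -165.02] diff 2.09
spoke shift (np.float64(0.8811162974264055), 1.75)
t 23.13 p [ 0.3697 -0.409   0.2572] xz -1.0 yang -155.8 zang 114.2 F [-0.3  0.1 -0.6] gap 0.0 J [-51.7   7.1  73.    0.  100.  104.1]
scene_c2313.png
top_c2308.png
```

```bash
python3 - <<'E'
from h import *
p,R=pose(); a=ang(R.as_matrix()[:,1])
P1=np.array([.591,-.1414]); zd=np.array([np.cos(np.radians(114.2)),np.sin(np.radians(114.2))])
up=[*(P1-.035*zd),.256,-155.8]; dn=up.copy(); dn[2]=.192; c1=[*(P1-.003*zd),.192,-155.8]
th=np.radians(-2.8); M=np.array([[np.cos(th),-np.sin(th)],[np.sin(th),np.cos(th)]])
F=[*(AX+M@(P1-AX)),.192,-158.6]; print(F)
plan(line([*p,a],up,12)+line(up,dn,4)+line(dn,c1,4)); 
E
```

```text
[np.float64(0.5889812997176429), np.float64(-0.13919999035226982), 0.192, -158.6]
{"hand":[1,1,1,1,1,1,1,1],"linear":[[0.0,-0.026,0.01],[0.0,-0.026,0.01],[0.0,-0.026,0.01],[0.0,-0.026,0.009],[0.001,-0.026,0.01],[-0.0,-0.026,0.01],[-0.0,-0.026,0.01],[-0.0,-0.026,0.01]],"rotation":[[-0.0,0,0],[-0.0,0,0],[-0.0,0,0],[-0.0,0,0],[-0.0,0,0],[-0.0,0,0],[-0.0,0,0],[-0.0,0,0]]}
{"hand":[1,1,1,1,1,1,1,1],"linear":[[-0.0,-0.026,0.01],[-0.0,-0.026,0.01],[0.0,-0.026,0.01],[0.0,-0.025,0.009],[0.016,-0.001,0.0],[0.016,0.001,0.0],[0.016,-0.001,0.0],[0.016,0.001,0.0]],"rotation":[[-0.0,0,0],[-0.0,0,0],[-0.0,0,0],[-0.0,0,0],[-0.0,0,0],[-0.0,0,0],[-0.0,0,0],[-0.0,0,0]]}
{"hand":[1,1,1,1,1,1,1,1],"linear":[[0.0,-0.001,0.008],[0.0,0.001,0.008],[0.0,-0.001,0.008],[0.0,0.001,0.008],[0,0,0],[0,0,0],[0,0,0],[0,0,0]],"rotation":[[-0.0,0,0],[-0.0,0,0],[-0.0,0,0],[-0.0,0,0],[0,0,0],[0,0,0],[0,0,0],[0,0,0]]}
end [ 0.5919 -0.1447  0.1922] -155.8
```

```bash
python3 -m handwheel '{"hand":[1,1,1,1,1,1,1,1],"linear":[[0,-0.026,0.01],[0,-0.026,0.01],[0,-0.026,0.01],[0,-0.026,0.009],[0.001,-0.026,0.01],[0,-0.026,0.01],[0,-0.026,0.01],[0,-0.026,0.01]],"rotation":[[0,0,0],[0,0,0],[0,0,0],[0,0,0],[0,0,0],[0,0,0],[0,0,0],[0,0,0]]}' && python3 -m handwheel '{"hand":[1,1,1,1,1,1,1,1],"linear":[[0,-0.026,0.01],[0,-0.026,0.01],[0,-0.026,0.01],[0,-0.025,0.009],[0.016,0,0],[0.016,0,0],[0.016,0,0],[0.016,0,0]],"rotation":[[0,0,0],[0,0,0],[0,0,0],[0,0,0],[0,0,0],[0,0,0],[0,0,0],[0,0,0]]}' && python3 -m handwheel '{"hand":[1,1,1,1,1,1,1,1],"linear":[[0,0,0.008],[0,0,0.008],[0,0,0.007],[0,0,0.007],[0,0,0],[0,0,0],[0,0,0],[0,0,0]],"rotation":[[0,0,0],[0,0,0],[0,0,0],[0,0,0],[0,0,0],[0,0,0],[0,0,0],[0,0,0]]}'; python3 - <<'E'
from h import *
show(); p,R=pose(); a=ang(R.as_matrix()[:,1])
F=[.589,-.1392,.192,-158.6]
plan(line([*p,a],F,6))
E
```

```text
clock: 23.8
tool_pos: [0.5283, -0.25, 0.2568]
tool_rot: [20.5, 90.0, 134.8]
wrist_force: [0.0, -0.3, -0.6]
finger_gap: 0.0002
clock: 24.47
tool_pos: [0.6053, -0.1729, 0.1918]
tool_rot: [38.8, 89.9, 153.1]
wrist_force: [-0.7, 0.5, -0.5]
finger_gap: -0.0002
clock: 25.13
tool_pos: [0.5928, -0.1476, 0.1936]
tool_rot: [-145.5, 90.0, -31.4]
wrist_force: [0.9, 0.7, 0.3]
finger_gap: -0.0002
t 25.13 p [ 0.5928 -0.1476  0.1936] xz -1.0 yang -155.9 zang 114.1 F [0.9 0.7 0.3] gap -0.0 J [-17.4  17.6  68.1  -0.   94.3 138.4]
{"hand":[1,1,1,1,1,1,1,1],"linear":[[0.0,0.0,0.002],[0.001,0.0,0.001],[-0.0,0.0,0.002],[0.0,0.0,0.001],[0.0,0.0,0.002],[0.001,0.0,0.001],[0,0,0],[0,0,0]],"rotation":[[0.01,0,0],[0.01,0,0],[0.0,0,0],[0.01,0,0],[0.01,0,0],[0.01,0,0],[0,0,0],[0,0,0]]}
end [ 0.5893 -0.1393  0.1916] -158.7
```

```bash
python3 -m handwheel '{"hand":[1,1,1,1,1,1,1,1],"linear":[[0,0,0.002],[0,0,0.001],[0,0,0.002],[0,0,0.001],[0,0,0.002],[0.001,0,0.001],[0,0,0],[0,0,0]],"rotation":[[0.01,0,0],[0.01,0,0],[0,0,0],[0.01,0,0],[0.01,0,0],[0.01,0,0],[0,0,0],[0,0,0]]}'; python3 -c "from h import *; show()"
```

```text
clock: 25.8
tool_pos: [0.5892, -0.1392, 0.1925]
tool_rot: [-142.3, 90.0, -31.0]
wrist_force: [1.1, -1.7, 1.4]
finger_gap: -0.0002
t 25.8 p [ 0.5892 -0.1392  0.1925] xz -1.0 yang -158.7 zang 111.3 F [ 1.1 -1.7  1.4] gap -0.0 J [-16.8  16.8  69.3  -0.   94.  141.9]
```

Target reached with contact. Backing off the same way and re-measuring.

```bash
python3 -m handwheel '{"hand":[1,1,1,1,1,1,1,1],"linear":[[0,0,-0.01],[0,0,-0.015],[-0.01,0,-0.01],[-0.02,0,0],[-0.02,0,0],[-0.016,0,0],[0,0.02,-0.01],[0,0.025,-0.01]],"rotation":[[0,0,0],[0,0,0],[0,0,0],[0,0,0],[0,0,0],[0,0,0],[0,0,0],[0,0,0]]}' && python3 -m handwheel '{"hand":[1,1,1,1,1,1,1,1],"linear":[[0,0.03,-0.01],[0,0.034,-0.01],[0,0.034,-0.01],[0,0.034,-0.01],[0,0.034,-0.01],[0,0.034,-0.01],[0,0.034,-0.01],[0,0.02,-0.01]],"rotation":[[0,0,0],[0,0,0],[0,0,0],[0,0,0],[0,0,0],[0,0,0],[0,0,0],[0,0,0]]}'; python3 cmp.py; ls pics|grep _c
```

```text
clock: 26.47
tool_pos: [0.568, -0.2066, 0.259]
tool_rot: [-114.9, 89.9, -3.5]
wrist_force: [-0.5, 0.1, 0.2]
finger_gap: 0.0001
clock: 27.13
tool_pos: [0.357, -0.3751, 0.2584]
tool_rot: [65.4, 90.0, 176.6]
wrist_force: [0.2, -1.1, 0.3]
finger_gap: 0.0002
top fit ref (-157.93, 35, 'top', 28, -160.3, 0.0556) now (-159.05, 31, 'top', 30, -161.4, 0.0557)
0.185 [-160.89 -160.65] diff 0.24
0.199 [-162.2 -162.1] diff 0.1
0.213 [-163.34 -163.31] diff 0.03
0.224 [-164.67 -164.74] diff -0.07
spoke shift (np.float64(0.9206147477514858), 0.0)
scene fit ref (-157.74, 65, 'top', 23, -162.8, 0.0588) now (-158.08, 67, 'top', 22, -162.8, 0.0601)
0.185 [-150.87 -151.1 ] diff -0.23
0.199 [-158.06 -158.06] diff -0.0
0.213 [-163.04 -162.74] diff 0.3
0.224 [-167.11 -167.08] diff 0.03
spoke shift (np.float64(0.9047637541176695), 0.0)
t 27.23 p [ 0.3572 -0.3757  0.2582] xz -1.0 yang -159.0 zang 111.0 F [ 0.8  0.4 -0.6] gap 0.0 J [-50.5   1.7  78.6  -0.   99.8 108.4]
scene_c2313.png
scene_c2723.png
top_c2308.png
top_c2718.png
```

Within about 0.3° of the start. Final look at the slide and the bystanders.

```bash
python3 - <<'E'
from h import *
P=np.load("scene_now.npz")["P"].reshape(-1,3); r=P[:,:2]-AX;u=r@D;v=r@np.array([-D[1],D[0]])
m=(u<-.13)&(u>-.19)&(abs(v)<.04)&(P[:,2]>.03)&(P[:,2]<.075); print("plate u",np.percentile(u[m],[1,5,50]))
a=np.load("top0.npz")["p"][100:290,140:420]; b=np.load("top_now.npz")["p"][100:290,140:420]
cv2.imwrite("pics/fin.png",np.vstack([cv2.resize(i,None,fx=1.55,fy=1.55) for i in(a,b)])[:,:,::-1])
p=np.load("scene_now.npz")["p"]; cv2.imwrite("pics/fin2.png",cv2.resize(p[110:320,130:410],None,fx=2.8,fy=2.8,interpolation=2)[:,:,::-1])
E
```

```text
plate u [-0.15278243 -0.15212738 -0.14932533]
```

View pics/fin.png

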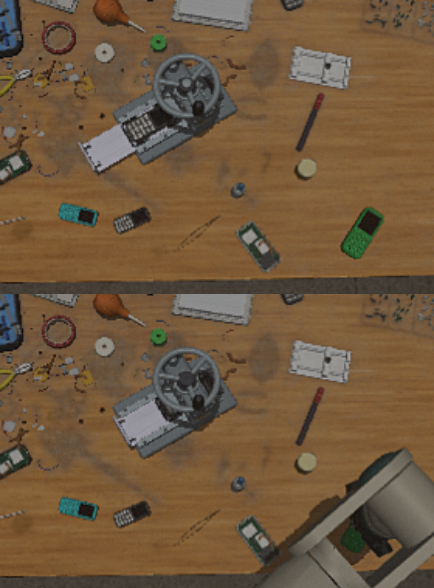

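View pics/fin2.png

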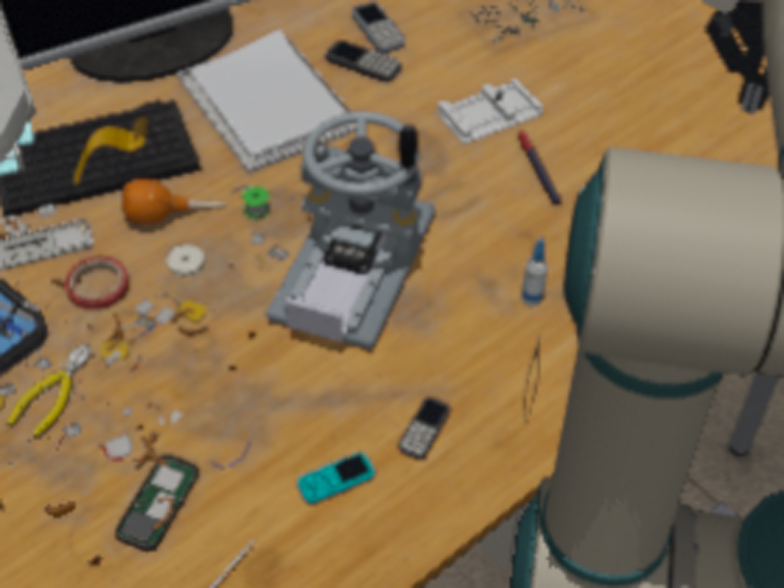

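The pictures show the slide home, the handle back where it began (408,145 in the crop), the bystanders that show unmoved, and the robot clear of everything.

```bash
python3 -c "
from rig import manip; print(manip.hand_in())"
```

```text
the job is handed in; nothing more can be done
None
```

I handed the job in at about 27 s: the slide is home, the wheel has gone one full clockwise turn, and the robot is touching nothing.

- **Slide:** I pushed it by its front plate with the shut fingertips until the force rose to about 9 N at the stop. The plate face now measures 152 mm from the wheel's axis, as it should when home.
- **Wheel:** I pushed the handle round in two strokes with a re-approach between them, at about 3 N. I stopped about 3° short, backed off to measure, and then pushed the rest.
- **Handle check:** Against the starting pictures, the handle's image position in both cameras agrees within about 0.3° and the spokes show no shift. The coarse depth fits scatter by about 1°.
- **Other things:** In the top picture the bystanders that show are where they were. The arm partly hid the green phone, but nothing came near it. I had no direct view of the pad on the phone, so that contact follows from the turn count alone.

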